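Swap the file for the ring mandrel

TASK

Filing is finished and ring sizing comes next, so change tools at this jeweller's bench: first stand the orange-handled file that lies on the yellow pad upright in the white tool pot, either end up, and let go of it. Then draw the red-handled ring mandrel out of its slanted holder, turn it level and finish while still holding it, level and still, at least 15 cm above the middle of the yellow pad and touching nothing but the fingers. Do not knock over or shove the pot or the other things on the bench.

Things in the scene. Friction and masses are not known exactly. Their poses are not given: they have to be found in the camera images.
- pad: flat yellow pad fixed to the bench, 170 (x) x 220 (y) x 4 mm thick; origin at the centre of its underside, z up
- file: flat hand file, 180 mm long, 70 g, lying on the pad. Origin at mid-length on its underside; x runs from handle to blade, z is up as it lies. Orange handle x = -90 to -5 mm, 16 wide (y), 14 thick (z 0 to 14); steel blade x = -5 to +90, 12 wide, 5 thick, centred at z = 7 mm. It balances on the handle, at about x = -16 mm
- pot: white open ceramic pot, loose, 0.6 kg, round, 95 mm high, outer radius 34 mm at the rim (a little narrower at the foot), wall 4 mm, floor about 5 mm; origin at the centre of its underside, z up. The file placed in it leans against the rim
- stand: fixed mandrel holder: wooden foot 150 (x) x 90 (y) x 12 mm with a blue tube (outer diameter 34, bore 24, 100 mm deep) rising from above the foot's -x end and leaning 40 degrees from vertical towards the holder's own +x. Origin at the centre of the foot's underside
- socket_mouth (a point): centre of the blue tube's open upper end
- mandrel: ring mandrel, 250 mm, 0.22 kg, standing tip down and loose in the blue tube (some 43 degrees from vertical), 100 mm of it inside. Origin at the centre of the tip's end face; z runs along its axis from tip to handle. Round steel taper z = 0 (diameter 16) to 150 mm (diameter 22), then round red handle, diameter 26, to z = 250. It balances near z = 150 mm
- mandrel_tip (a point): centre of the steel tip's end face
- mandrel_grip (a point): point on the mandrel's axis 168 mm from the tip, in the lower part of the red handle, near its balance: a good place to grip
- mandrel_butt (a point): centre of the red handle's end face, 250 mm from the tip
- dish: bystander: small blue bowl, radius 34, height 22 mm, beyond the pad; origin under its centre
- jar: bystander: green glass jar with red cap, radius 36, height 90 mm, far side of the bench; origin under its centre
- flask: bystander: clear bottle with blue cap, radius 28, height 140 mm, far side; origin under its centre
- hammer: bystander: small hammer lying far to the right; origin under its middle
- ringbox: bystander: blue box 60 x 60 x 40 mm, left; origin under its centre
- brush: bystander: brush lying at the left; origin under its middle
Things that resemble listed ones, but are neither listed nor needed, are in the scene too. What is shaped like the pot but pink, purple or turquoise is not meant.

How it is judged:
By the outcome, as a careful person would: the job done as asked, in the order asked, and still so for the second after the job is handed in, while the arm keeps its last pose, push and grip.
It also fails if it takes over 64 s, if anything falls off the work surface, if the arm or the gripper's body presses on something with over 40 N, if the wrist force passes 120 N, or if a joint passes its speed limit or range.

ROBOT

A 7-joint arm with a two-finger parallel gripper is mounted at the origin on the work surface. World frame = base frame: x ahead of the robot, y to its left, z up, the work surface at z = 0. Lengths are in m, angles in rad, forces in N, time in s.
With the tool pointing down it reaches from about 0.425 to 0.875 m from the base axis. Payload 8.4 kg.
Tool frame: the origin (TCP) lies at the centre of the arm's flange, where the gripper is bolted on; the fingertips stand 173 mm ahead of it and the grasp point (between the pads) lies arm.tcp_to_grasp ahead of it (arm.tcp_to_grasp is the distance from the TCP to the grasp point, in m); z points along the fingers, y is the line along which they close (so a half turn about z gives the same grasp; the last joint's range is limited). The gripper opens to 85 mm and grips with 20 to 120 N. Pads are 22 mm wide; open, the fingers measure 114 mm over their backs; the gripper's body (76 mm by 85 mm) begins 54 mm behind the grasp point. The pads swing forward as they close: fully open they stand 13 mm farther back than shut.
Start: joints at [-1.354, 0.333, 0.04, 1.465, -0.013, 1.343, -0.059], TCP at [0.202, 0.618, 0.405] pointing down, gripper open.
Joint ranges: [-2.58, 2.58], [-0.38, 2.09], [-1.3, 1.39], [0.25, 2.4], [-1.5, 4.64], [0.08, 2.09], [-2.65, 2.65]. Speed limits (rad/s): [2.22, 2.22, 2.79, 2.79, 3.14, 3.14, 3.14].

INTERFACE

Orientations are given as a rotation vector (axis times angle).
In Python, from workcell import arm gives the robot as it stands.
- The arm moves only by the tool servo_tool, never from a script. Its argument "targets" is a list of rows, each an object of numbers: "dx", "dy", "dz": the shift along the tool's x, y, z in mm; "turn": the turn about the tool's z in rad; "claw": the opening, from 0 (shut) to 1 (fully open). A call has 1 to 12 rows; each row shifts and turns the commanded pose from where the row before left it, along the tool's axes as they then stand; what a row does not reach is not made up. A row lasts 1/12 s, in which the tool goes at most 41.7 mm and 7.16 degrees, less where a joint would pass 70% of its speed; a pose out of reach is approached as far as the arm can. A call with a gripper value outside its range is refused whole. The fingers move at their own pace and stop on an object; "newtons" is the grip in N (left out, the last holds). Time passes only in rows, so rows that do not move let the fingers close. It gives the time, the measured TCP pose, the force, the opening and the grip force at its end, in the units of the state.
- arm.get_obs(): the state, without advancing time (a new reading comes with each control period).
- arm.camera(name): name is "scene" or "top"; returns the picture (384x512x3 uint8, red, green, blue); there is no depth.
- arm.camera_model(name): a dict with "fx", "fy", "cx", "cy" (pixels), "k1" (the pictures are not rectified: a ray, as slopes to the right and down, at radius r is drawn at 1 + k1 r^2 times it, then the intrinsics apply), "world_from_camera" (4x4, takes a point from camera to world coordinates). Camera axes: x right, y down, z forward; pixel columns grow to the right and rows downward; lengths in m; the calibration is good to about 2 mm. A picture is of the moment at which its call begins. camera_model takes no time and is no camera call.
- arm.hand_in(): hands the job in; it is judged then, once.
The state is a dict: "clock": time; "joint_pos": joint angles; "qd": joint speeds; "joint_torque": joint torques, N m; "ee_pos": TCP position; "orientation": TCP orientation; "contact_force": force on the tool from outside, world axes, zero at the start; "ft_torque": the same for the moment, N m; "finger_gap": finger opening in m; "finger_force": force on a finger pad.
Only numpy, scipy, OpenCV 4.12 (cv2) and the standard library are available. Lean on these libraries where they do the work, as an engineer would, in place of code of your own. Each camera call takes 0.05 s, during which the arm holds its last target. There are 200 camera calls.

## Working session

There is one attempt and no reset: what is moved stays moved. The work goes in short steps, Python scripts to look and compute and a tool call to move; the robot and the scene stay as the last step left them, time stands still between calls to the robot, and variables do not carry over. Pictures are saved under pics/ and viewed, at most 10 in all, crops included, and the job is handed in when it is done.

Besides the shell and the picture viewer there is one more tool, called after "Call:" as a command line: name --argument value ..., lists and objects as JSON in quotes. servo_tool: Moves the arm, as the interface text tells. Its arguments: {"type":"object","properties":{"targets":{"type":"array"},"newtons":{"type":"number"}},"required":["targets"]}

```bash
mkdir -p pics; ls
python3 - <<'E'
from workcell import arm
import cv2,numpy as np
for n in("scene","top"):
    im=arm.camera(n); cv2.imwrite(f"pics/{n}0.png",im[:,:,::-1])
    m=arm.camera_model(n); print(n,{k:np.round(v,3).tolist() for k,v in m.items()})
o=arm.get_obs(); print(arm.tcp_to_grasp,{k:np.round(v,3).tolist() for k,v in o.items()})
a=cv2.imread("pics/scene0.png");b=cv2.imread("pics/top0.png")
E
```

```text
pics
scene {'fx': 354.17, 'fy': 354.17, 'cx': 254.445, 'cy': 194.812, 'k1': 0.002, 'world_from_camera': [[0.424, 0.725, -0.543, 1.137], [0.906, -0.339, 0.254, -0.247], [-0.0, -0.599, -0.801, 0.944], [0.0, 0.0, 0.0, 1.0]]}
top {'fx': 421.28, 'fy': 421.28, 'cx': 248.693, 'cy': 192.421, 'k1': -0.089, 'world_from_camera': [[0.003, -0.984, 0.18, 0.328], [-1.0, -0.001, 0.013, -0.004], [-0.013, -0.18, -0.984, 1.434], [0.0, 0.0, 0.0, 1.0]]}
0.1547 {'clock': 0.1, 'joint_pos': [-1.354, 0.334, 0.04, 1.466, -0.013, 1.343, -0.058], 'qd': [-0.001, -0.004, 0.002, -0.001, 0.001, -0.001, 0.0], 'joint_torque': [0.005, -66.001, 1.371, -40.649, 0.017, 0.009, 0.0], 'ee_pos': [0.202, 0.618, 0.404], 'orientation': [-0.494, -3.102, 0.002], 'contact_force': [-0.563, -0.259, 0.818], 'ft_torque': [0.032, -0.013, -0.055], 'finger_force': 0.0, 'finger_gap': 0.085}
```

View pics/scene0.png

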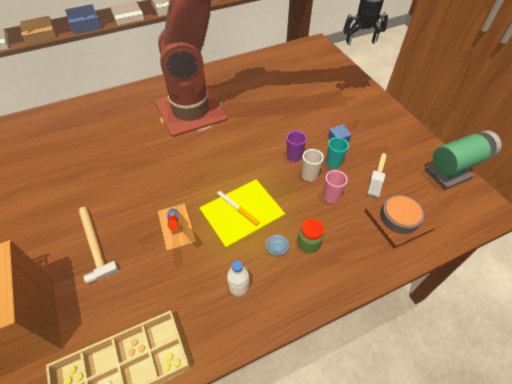

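View pics/top0.png

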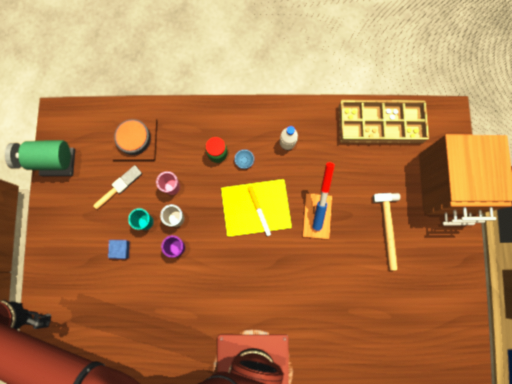

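The scene view shows the file on the yellow pad at (240,208), with its orange end at lower right. The mandrel stand is at (175,225). The pot-shaped things are purple (296,146), white (312,165), teal (337,152) and pink (335,186). The white one fits the description; it is at (172,216) in the top view. I'll enlarge these areas and measure.

```bash
cat > h.py <<'E'
import cv2,numpy as np
from workcell import arm
M={n:arm.camera_model(n) for n in("scene","top")}
def ray(n,p):
    m=M[n];K=np.array([[m["fx"],0,m["cx"]],[0,m["fy"],m["cy"]],[0,0,1]])
    d=np.array(p,float).reshape(1,1,2)
    u=cv2.undistortPoints(d,K,np.array([m["k1"],0,0,0.]))[0,0]
    W=np.array(m["world_from_camera"]);v=W[:3,:3]@[u[0],u[1],1];return W[:3,3],v/np.linalg.norm(v)
def plane(n,p,z):
    c,v=ray(n,p);return c+v*(z-c[2])/v[2]
def tri(ps,pt):
    (a,u),(b,v)=ray("scene",ps),ray("top",pt)
    s=np.linalg.lstsq(np.c_[u,-v],b-a,rcond=None)[0];p,q=a+u*s[0],b+v*s[1]
    return (p+q)/2,np.linalg.norm(p-q)
def proj(n,P):
    m=M[n];W=np.array(m["world_from_camera"]);c=W[:3,:3].T@(np.array(P)-W[:3,3]);x,y=c[:2]/c[2];f=1+m["k1"]*(x*x+y*y)
    return np.array([m["fx"]*x*f+m["cx"],m["fy"]*y*f+m["cy"]])
def blobs(im,lo,hi,roi,mn=8):
    x0,y0,x1,y1=roi;h=cv2.cvtColor(im[y0:y1,x0:x1],cv2.COLOR_BGR2HSV);k=cv2.inRange(h,lo,hi)
    n,l,s,c=cv2.connectedComponentsWithStats(k);out=[]
    for i in range(1,n):
        if s[i,4]>=mn:
            pts=np.argwhere(l==i)[:,::-1].astype(np.float32)+[x0,y0]
            out.append((int(s[i,4]),c[i]+[x0,y0],cv2.minAreaRect(pts.astype(np.float32)),pts))
    return sorted(out,key=lambda t:-t[0])
E
python3 - <<'E'
from h import *
S=cv2.imread("pics/scene0.png");T=cv2.imread("pics/top0.png")
def go(t,im,n,lo,hi,roi):
    for b in blobs(im,lo,hi,roi)[:3]:
        print(t,n,b[0],b[1].round(1),[np.round(q,1).tolist() if not np.isscalar(q) else round(q,1) for q in b[2]])
for n,im,r in(("scene",S,dict(pad=(195,175,290,250),st=(155,200,200,250),pot=(298,145,326,185))),("top",T,dict(pad=(215,175,298,240),st=(298,155,340,245),pot=(158,203,186,231)))):
    go("yellow",im,n,(24,150,100),(34,255,255),r["pad"])
    go("orange",im,n,(8,120,140),(22,255,255),r["pad"])
    go("steel",im,n,(0,0,100),(180,90,255),r["pad"])
    go("red",im,n,(0,190,90),(5,255,255),r["st"])
    go("blue",im,n,(100,120,50),(125,255,255),r["st"])
    go("white",im,n,(0,0,110),(180,70,255),r["pot"])
c=lambda im,x,y,w,h,f:cv2.resize(im[y:y+h,x:x+w],None,fx=f,fy=f,interpolation=cv2.INTER_CUBIC)
a=np.hstack([c(S,280,125,80,80,3.3),c(S,195,175,100,80,3.3)[:264],c(S,155,200,50,55,4.8)]) 
b=np.hstack([c(T,120,195,75,72,3.66),c(T,215,175,85,72,3.66)[:264],c(T,300,155,40,90,2.93)])
H=min(a.shape[0],b.shape[0]);w=min(800,max(a.shape[1],b.shape[1]))
o=np.zeros((2*264,w,3),np.uint8);o[:264,:a.shape[1]]=a[:264,:w];o[264:,:b.shape[1]]=b[:264,:w]
cv2.imwrite("pics/crop1.png",o)
E
```

```text
yellow scene 2916 [241.3 212.1] [[241.8, 210.6], [47.7, 72.4], 60.9]
orange scene 3565 [240.7 209.1] [[242.0, 212.0], [94.0, 74.0], -0.0]
orange scene 37 [246.8 216.5] [[247.3, 215.8], [24.5, 3.6], 38.3]
steel scene 301 [276.9 242.7] [[277.0, 242.0], [14.0, 22.0], 90.0]
steel scene 102 [227.2 199.2] [[227.6, 199.3], [25.8, 4.2], 38.2]
red scene 10 [170.2 222.8] [[170.5, 223.0], [3.0, 4.0], 0.0]
white scene 502 [311.5 162.9] [[312.5, 164.5], [31.0, 21.0], 90.0]
yellow top 3159 [255.3 207. ] [[255.7, 207.4], [50.4, 65.8], 82.2]
orange top 2072 [256.5 206. ] [[256.0, 207.0], [82.0, 64.0], -0.0]
steel top 130 [263.5 222.2] [[263.5, 221.8], [28.6, 4.8], 69.1]
red top 248 [327.4 176.9] [[327.4, 176.9], [8.2, 30.2], 11.3]
blue top 193 [319.  216.9] [[319.0, 216.5], [8.3, 25.8], 13.0]
white top 308 [171.9 216. ] [[171.5, 215.0], [22.0, 21.0], 90.0]
```

View pics/crop1.png

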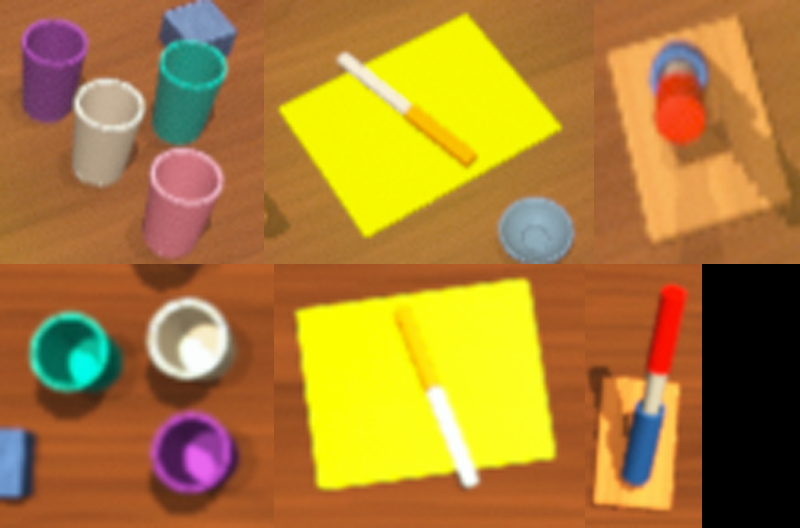

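The crop confirms the targets. The white pot is the plain whitish one among purple, teal and pink. The file is the orange-and-steel bar on the pad, with its blade tip towards the robot at top (268,235) and scene (219,193). The red-handled mandrel stands in the blue tube and leans away from the robot. Next I'll measure in 3D.

Run:
```python
from h import *
np.set_printoptions(precision=4,suppress=True)
S=cv2.imread("pics/scene0.png");T=cv2.imread("pics/top0.png")
def show(n,*ps):
    p,g=tri(*ps);print(n,p,"gap mm",round(g*1e3,1));return p
# file, manual ends
h=show("handle end",(257.4,222.6),(250.1,187.6));b=show("blade end",(219.5,193.2),(268.4,235.1));print("len",np.linalg.norm(h-b))
for n,e in(("scene",[(257.4,222.6),(219.5,193.2)]),("top",[(250.1,187.6),(268.4,235.1)])):
    print(n,"file planes",plane(n,e[0],.011),plane(n,e[1],.011))
def strip(n,im,lo,hi,roi):
    r=blobs(im,lo,hi,roi)
    if not r:print(n,"none");return
    p=np.vstack([q[3] for q in r[:1]]);vx,vy,x,y=cv2.fitLine(p.astype(np.float32),2,0,.01,.01).ravel()
    t=(p-[x,y])@[vx,vy];a,c=np.array([x,y])+np.outer([t.min()-.5,t.max()+.5],[vx,vy]);print(n,len(p),a,c);return a,c
s1=strip("steel scene",S,(0,0,100),(180,90,255),(210,185,245,215))
s2=strip("steel top",T,(0,0,100),(180,90,255),(240,195,285,240))
if s1: print([plane("scene",q,.011) for q in s1],[plane("top",q,.011) for q in s2])
# pad corners via yellow hull
for n,im,r in(("scene",S,(195,175,290,250)),("top",T,(215,175,298,240))):
    q=blobs(im,(25,200,120),(34,255,255),r)[0];bx=cv2.approxPolyDP(cv2.convexHull(q[3].astype(np.int32)),4,True)[:,0]
    print(n,"pad",[plane(n,c,.004)[:2] for c in bx],np.mean([plane(n,c,.004) for c in bx],0))
# pot rim: white blob in top ellipse fit to hull
q=blobs(T,(0,0,110),(180,70,255),(158,203,186,231))[0];e=cv2.minEnclosingCircle(q[3].astype(np.float32));print("pot top rim",e,plane("top",e[0],.095))
q2=blobs(S,(0,0,90),(180,70,255),(298,145,326,185))[0];print(q2[2],q2[3].min(0),q2[3].max(0))
show("rim",(312.2,157.0),e[0])
print("scale",421/1.33*.034)
# mandrel
for n,im,r in(("scene",S,(155,200,200,250)),("top",T,(298,155,340,245))):
    for col,lo,hi in(("red",(0,170,90),(8,255,255)),("blue",(98,90,40),(128,255,255)),("steel",(0,0,110),(180,100,255))):
        for bb in blobs(im,lo,hi,r,6)[:2]: print(n,col,bb[0],bb[1],bb[2])
show("butt",(173.5,224.6),(329.8,165));show("mouth",(172.5,214.2),(322.7,203.1))
```

```text
handle end [0.6053 0.0106 0.009 ] gap mm 1.7
blade end [ 0.4424 -0.052   0.0008] gap mm 1.5
len 0.1746397570680093
scene file planes [0.6066 0.0109 0.011 ] [ 0.4502 -0.0534  0.011 ]
top file planes [0.6046 0.0098 0.011 ] [ 0.4414 -0.0524  0.011 ]
steel scene 102 [217.1165 191.0566] [237.9821 207.8205]
steel top 130 [257.9219 208.0939] [268.888 235.583]
[array([ 0.4385, -0.0572,  0.011 ]), array([ 0.5299, -0.0215,  0.011 ])] [array([ 0.5334, -0.0171,  0.011 ]), array([ 0.4398, -0.054 ,  0.011 ])]
scene pad [array([0.6094, 0.1034]), array([ 0.6362, -0.1103]), array([ 0.4703, -0.1297]), array([0.4413, 0.084 ])] [ 0.5393 -0.0131  0.004 ]
top pad [array([ 0.4696, -0.1296]), array([0.4386, 0.0844]), array([0.6045, 0.1106]), array([ 0.6364, -0.1042])] [ 0.5373 -0.0097  0.004 ]
pot top rim ((171.2042694091797, 215.19512939453125), 11.446708679199219) [0.4976 0.2626 0.095 ]
((312.5, 164.5), (31.0, 21.0), 90.0) [302. 149.] [323. 180.]
rim [0.4978 0.2625 0.0882] gap mm 3.1
scale 10.762406015037593
scene red 119 [172.3277 222.2437] ((172.5, 222.0), (14.0, 9.0), 90.0)
scene blue 20 [172.2 211.7] 
[... 158 characters left out ...]
213.01998901367188), (10.107028007507324, 12.521982192993164), 79.69515228271484)
top red 289 [327.4533 176.7474] ((327.48077392578125, 176.59616088867188), (9.41357421875, 31.574697494506836), 11.309932708740234)
top blue 200 [318.915 216.94 ] ((319.0829162597656, 216.4463348388672), (8.451006889343262, 25.841920852661133), 12.094757080078125)
top steel 103 [323.1359 201.2427] ((321.9117736816406, 204.35296630859375), (10.186495780944824, 23.525957107543945), 14.03624439239502)
top steel 17 [320.0588 226.    ] ((320.18511962890625, 225.5166015625), (4.53409481048584, 13.453624725341797), 41.987213134765625)
butt [ 0.6359 -0.2314  0.2062] gap mm 0.2
mouth [ 0.5355 -0.2221  0.1094] gap mm 0.8
```

```bash
cat >> h.py <<'E'
from scipy.spatial.transform import Rotation as R
def delta(P,axis_deg=None):
    """turn (rad) so that tool y is perpendicular to a horizontal object axis at heading axis_deg, then mm shifts in the turned tool frame"""
    o=arm.get_obs();q=R.from_rotvec(o["orientation"]);x=q.as_matrix()[:,0];a=np.degrees(np.arctan2(x[1],x[0]));t=0
    if axis_deg is not None:
        d=(axis_deg-a+90)%180-90; t=-np.radians(d)
    q2=q*R.from_rotvec([0,0,t])
    print("clock %.2f tcp %s xhead %.1f j7 %.2f | turn %.3f  (alt %.3f) shift mm %s gap %.4f F %s"%(o["clock"],np.round(o["ee_pos"],4),a,o["joint_pos"][6],t,t-np.sign(t)*np.pi,np.round(q2.inv().apply(np.array(P)-o["ee_pos"])*1e3,1),o["finger_gap"],np.round(o["contact_force"],1)))
E
python3 - <<'E'
from h import *
delta([.47,.25,.405],21.3);delta([.4348,-.0553,.3])
E
```

```text
clock 0.10 tcp [0.2018 0.6177 0.4039] xhead 161.9 j7 -0.06 | turn -0.688  (alt 2.454) shift mm [-116.3 -440.    -0.7] gap 0.0855 F [-0.6 -0.3  0.8]
clock 0.10 tcp [0.2018 0.6177 0.4039] xhead 161.9 j7 -0.06 | turn 0.000  (alt 0.000) shift mm [-430.5 -567.2  104.8] gap 0.0855 F [-0.6 -0.3  0.8]
```

Call:
servo_tool --targets '[{"turn": 0.1227,"claw": 0.5},{"turn": 0.1227,"claw": 0.5},{"turn": 0.1227,"claw": 0.5},{"turn": 0.1227,"claw": 0.5},{"turn": 0.1227,"claw": 0.5},{"turn": 0.1227,"claw": 0.5},{"turn": 0.1227,"claw": 0.5},{"turn": 0.1227,"claw": 0.5},{"turn": 0.1227,"claw": 0.5},{"turn": 0.1227,"claw": 0.5},{"turn": 0.1227,"claw": 0.5},{"turn": 0.1227,"claw": 0.5}]'

```text
invalid input at $.targets[0]: expected keys dx, dy, dz, turn, claw
```

Call:
servo_tool --targets '[{"turn": 0.1227,"claw": 0.5},{"turn": 0.1227,"claw": 0.5},{"turn": 0.1227,"claw": 0.5},{"turn": 0.1227,"claw": 0.5},{"turn": 0.1227,"claw": 0.5},{"turn": 0.1227,"claw": 0.5},{"turn": 0.1227,"claw": 0.5},{"turn": 0.1227,"claw": 0.5}]'

```text
invalid input at $.targets[0]: expected keys dx, dy, dz, turn, claw
```

Run:
```python
from h import *
delta([.47,.25,.405],21.3)
```

```text
clock 0.10 tcp [0.2018 0.6177 0.4039] xhead 161.9 j7 -0.06 | turn -0.688  (alt 2.454) shift mm [-116.3 -440.    -0.7] gap 0.0855 F [-0.6 -0.3  0.8]
```

Call:
servo_tool --targets '[{"dx": 0,"dy": 0,"dz": 0,"turn": 0.1227,"claw": 0.5},{"dx": 0,"dy": 0,"dz": 0,"turn": 0.1227,"claw": 0.5},{"dx": 0,"dy": 0,"dz": 0,"turn": 0.1227,"claw": 0.5},{"dx": 0,"dy": 0,"dz": 0,"turn": 0.1227,"claw": 0.5},{"dx": 0,"dy": 0,"dz": 0,"turn": 0.1227,"claw": 0.5},{"dx": 0,"dy": 0,"dz": 0,"turn": 0.1227,"claw": 0.5},{"dx": 0,"dy": 0,"dz": 0,"turn": 0.1227,"claw": 0.5},{"dx": 0,"dy": 0,"dz": 0,"turn": 0.1227,"claw": 0.5},{"dx": 0,"dy": 0,"dz": 0,"turn": 0.1227,"claw": 0.5},{"dx": 0,"dy": 0,"dz": 0,"turn": 0.1227,"claw": 0.5},{"dx": 0,"dy": 0,"dz": 0,"turn": 0.1227,"claw": 0.5},{"dx": 0,"dy": 0,"dz": 0,"turn": 0.1227,"claw": 0.5}]'

```text
clock: 1.1
ee_pos: [0.2018, 0.6178, 0.4042]
orientation: [2.455, 1.96, -0.001]
contact_force: [-0.4, -0.3, 0.3]
finger_gap: 0.0429
finger_force: 0.0
```

Call:
servo_tool --targets '[{"dx": 0,"dy": 0,"dz": 0,"turn": 0.1227,"claw": 0.5},{"dx": 0,"dy": 0,"dz": 0,"turn": 0.1227,"claw": 0.5},{"dx": 0,"dy": 0,"dz": 0,"turn": 0.1227,"claw": 0.5},{"dx": 0,"dy": 0,"dz": 0,"turn": 0.1227,"claw": 0.5},{"dx": 0,"dy": 0,"dz": 0,"turn": 0.1227,"claw": 0.5},{"dx": 0,"dy": 0,"dz": 0,"turn": 0.1227,"claw": 0.5},{"dx": 0,"dy": 0,"dz": 0,"turn": 0.1227,"claw": 0.5},{"dx": 0,"dy": 0,"dz": 0,"turn": 0.1227,"claw": 0.5}]'

```text
clock: 1.77
ee_pos: [0.2018, 0.6177, 0.4042]
orientation: [3.088, 0.571, -0.001]
contact_force: [-0.3, -0.1, 0.7]
finger_gap: 0.0426
finger_force: 0.0
```

Run:
```python
from h import *
delta([.47,.25,.405],21.3)
```

```text
clock 1.77 tcp [0.2018 0.6177 0.4042] xhead 21.0 j7 -2.43 | turn -0.006  (alt 3.136) shift mm [116.3 440.   -0.5] gap 0.0426 F [-0.3 -0.1  0.7]
```

Call:
servo_tool --targets '[{"dx": 9.7,"dy": 36.7,"dz": 0,"turn": 0,"claw": 0.5},{"dx": 9.7,"dy": 36.7,"dz": 0,"turn": 0,"claw": 0.5},{"dx": 9.7,"dy": 36.7,"dz": 0,"turn": 0,"claw": 0.5},{"dx": 9.7,"dy": 36.7,"dz": 0,"turn": 0,"claw": 0.5},{"dx": 9.7,"dy": 36.7,"dz": 0,"turn": 0,"claw": 0.5},{"dx": 9.7,"dy": 36.7,"dz": 0,"turn": 0,"claw": 0.5},{"dx": 9.7,"dy": 36.7,"dz": 0,"turn": 0,"claw": 0.5},{"dx": 9.7,"dy": 36.7,"dz": 0,"turn": 0,"claw": 0.5},{"dx": 9.7,"dy": 36.7,"dz": 0,"turn": 0,"claw": 0.5},{"dx": 9.7,"dy": 36.7,"dz": 0,"turn": 0,"claw": 0.5},{"dx": 9.7,"dy": 36.7,"dz": 0,"turn": 0,"claw": 0.5},{"dx": 9.7,"dy": 36.7,"dz": 0,"turn": 0,"claw": 0.5}]'

```text
clock: 2.77
ee_pos: [0.4709, 0.248, 0.4046]
orientation: [-3.087, -0.581, 0.0]
contact_force: [1.1, 0.9, 0.2]
finger_gap: 0.0428
finger_force: 0.0
```

Call:
servo_tool --targets '[{"dx": -14,"dy": 27,"dz": 14,"turn": 0,"claw": 0.5},{"dx": -14,"dy": 27,"dz": 14,"turn": 0,"claw": 0.5},{"dx": -14,"dy": 27,"dz": 14,"turn": 0,"claw": 0.5},{"dx": -14,"dy": 27,"dz": 14,"turn": 0,"claw": 0.5},{"dx": -14,"dy": 27,"dz": 14,"turn": 0,"claw": 0.5},{"dx": -14,"dy": 27,"dz": 14,"turn": 0,"claw": 0.5},{"dx": -14,"dy": 27,"dz": 14,"turn": 0,"claw": 0.5},{"dx": -14,"dy": 27,"dz": 14,"turn": 0,"claw": 0.5},{"dx": -14,"dy": 27,"dz": 14,"turn": 0,"claw": 0.5},{"dx": -14,"dy": 27,"dz": 14,"turn": 0,"claw": 0.5},{"dx": 0,"dy": 0,"dz": 0,"turn": 0,"claw": 0.5}]'

```text
clock: 3.68
ee_pos: [0.4359, -0.0576, 0.2627]
orientation: [3.088, 0.571, -0.005]
contact_force: [0.1, -0.1, -0.4]
finger_gap: 0.043
finger_force: 0.0
```

Run:
```python
from h import *
delta([.4348,-.0553,.18],21.3);delta([.4348,-.0553,.18])
```

```text
clock 3.68 tcp [ 0.4359 -0.0576  0.2627] xhead 21.0 j7 -1.14 | turn -0.006  (alt 3.136) shift mm [ 0.1 -2.6 82.7] gap 0.0430 F [ 0.1 -0.1 -0.4]
clock 3.68 tcp [ 0.4359 -0.0576  0.2627] xhead 21.0 j7 -1.14 | turn 0.000  (alt 0.000) shift mm [ 0.1 -2.6 82.7] gap 0.0430 F [ 0.1 -0.1 -0.4]
```

Call:
servo_tool --targets '[{"dx": 0,"dy": -2.6,"dz": 20,"turn": -0.006,"claw": 0.5},{"dx": 0,"dy": 0,"dz": 30,"turn": 0,"claw": 0.5},{"dx": 0,"dy": 0,"dz": 20,"turn": 0,"claw": 0.5},{"dx": 0,"dy": 0,"dz": 9,"turn": 0,"claw": 0.5},{"dx": 0,"dy": 0,"dz": 5,"turn": 0,"claw": 0.4},{"dx": 0,"dy": 0,"dz": 0,"turn": 0,"claw": 0.3},{"dx": 0,"dy": 0,"dz": 0,"turn": 0,"claw": 0.2},{"dx": 0,"dy": 0,"dz": 0,"turn": 0,"claw": 0},{"dx": 0,"dy": 0,"dz": 0,"turn": 0,"claw": 0},{"dx": 0,"dy": 0,"dz": 0,"turn": 0,"claw": 0}]' --newtons 20

```text
clock: 4.52
ee_pos: [0.4374, -0.0501, 0.1814]
orientation: [-3.085, -0.59, -0.002]
contact_force: [0.3, 0.6, -0.2]
finger_gap: 0.0106
finger_force: 19.5
```

Call:
servo_tool --targets '[{"dx": 0,"dy": 0,"dz": -5,"turn": 0,"claw": 0},{"dx": 0,"dy": 0,"dz": -10,"turn": 0,"claw": 0},{"dx": 0,"dy": 0,"dz": -20,"turn": 0,"claw": 0},{"dx": 0,"dy": 0,"dz": -25,"turn": 0,"claw": 0},{"dx": 0,"dy": 0,"dz": -25,"turn": 0,"claw": 0},{"dx": 0,"dy": 0,"dz": -25,"turn": 0,"claw": 0},{"dx": 0,"dy": 0,"dz": -25,"turn": 0,"claw": 0},{"dx": 0,"dy": 0,"dz": -15,"turn": 0,"claw": 0}]'

```text
clock: 5.18
ee_pos: [0.4373, -0.0509, 0.3335]
orientation: [-3.085, -0.588, -0.005]
contact_force: [1.4, 0.0, -1.2]
finger_gap: 0.0107
finger_force: 19.5
```

Run:
```python
from h import *
S=arm.camera("scene")[:,:,::-1];T=arm.camera("top")[:,:,::-1]
c=lambda im,x,y,w,h,f:cv2.resize(im[y:y+h,x:x+w],None,fx=f,fy=f,interpolation=cv2.INTER_CUBIC)
cv2.imwrite("pics/l1.png",np.hstack([c(S,150,90,130,160,3),c(T,215,150,130,160,3)]));delta([.4,0,.3])
```

```text
clock 5.28 tcp [ 0.4378 -0.0506  0.3333] xhead 21.6 j7 -1.29 | turn 0.000  (alt 0.000) shift mm [-16.7 -60.9  33.3] gap 0.0108 F [ 0.5  0.6 -1. ]
```

View pics/l1.png

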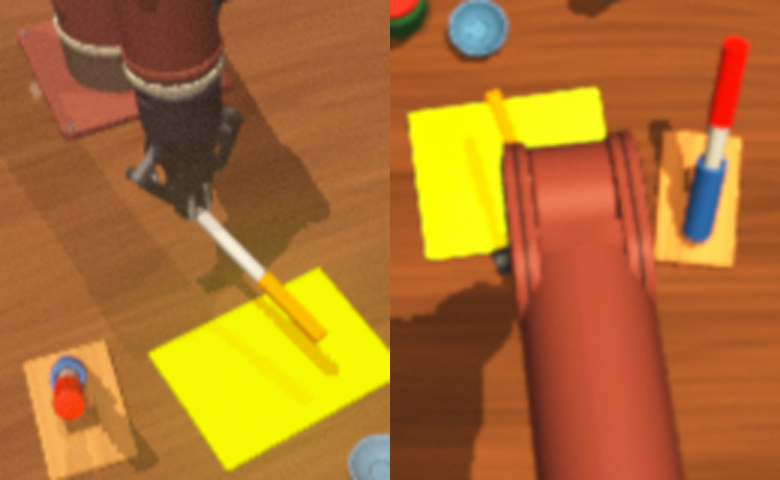

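Run:
```python
from h import *
print(tri((256,201.7),(249,180.7)), plane("top",(249,180.7),.1),plane("scene",(256,201.7),.1))
```

```text
(array([0.60459387, 0.00967915, 0.12108358]), np.float64(0.005504062442423416)) [0.60999777 0.01254158 0.1       ] [0.5901764  0.01353087 0.1       ]
```

The picture shows the file held by its blade tip with the handle end drooping, about 13° below level by triangulation. I'll use jerky moves up and down so it swings to hang.

Call:
servo_tool --targets '[{"dx": 0,"dy": 0,"dz": -40,"turn": 0,"claw": 0},{"dx": 0,"dy": 0,"dz": -40,"turn": 0,"claw": 0},{"dx": 0,"dy": 0,"dz": -20,"turn": 0,"claw": 0},{"dx": 0,"dy": 0,"dz": 30,"turn": 0,"claw": 0},{"dx": 0,"dy": 0,"dz": -40,"turn": 0,"claw": 0},{"dx": 0,"dy": 0,"dz": 30,"turn": 0,"claw": 0},{"dx": 0,"dy": 0,"dz": -40,"turn": 0,"claw": 0},{"dx": 0,"dy": 0,"dz": 30,"turn": 0,"claw": 0},{"dx": 0,"dy": 0,"dz": -40,"turn": 0,"claw": 0},{"dx": 0,"dy": 0,"dz": 30,"turn": 0,"claw": 0},{"dx": 0,"dy": 0,"dz": -30,"turn": 0,"claw": 0},{"dx": 0,"dy": 0,"dz": 0,"turn": 0,"claw": 0}]' --newtons 20

```text
clock: 6.28
ee_pos: [0.4365, -0.0502, 0.4608]
orientation: [-3.086, -0.59, 0.003]
contact_force: [0.6, 1.0, 0.9]
finger_gap: 0.0103
finger_force: 19.9
```

```bash
cat >> h.py <<'E'
def handle(tag):
    S=arm.camera("scene")[:,:,::-1].copy();cv2.imwrite(f"pics/{tag}s.png",S);T=arm.camera("top")[:,:,::-1].copy();cv2.imwrite(f"pics/{tag}t.png",T)
    # orange (file handle): saturated hue 15-24
    for n,im,r in(("scene",S,(120,60,330,260)),("top",T,(150,130,300,300))):
        for b in blobs(im,(16,200,170),(24,255,255),r,15)[:4]:
            q=cv2.boxPoints(b[2]);o=sorted(range(4),key=lambda i:q[i][1]);print(n,b[0],b[1].round(1),"ends",((q[o[0]]+q[o[1]])/2).round(1),((q[o[2]]+q[o[3]])/2).round(1))
E
python3 - <<'E'
from h import *
handle("l2");delta([.4,0,.3])
E
```

```text
scene 153 [226.9 167.2] ends [222.2 155.8] [231.7 178.7]
clock 6.38 tcp [ 0.4373 -0.0503  0.4609] xhead 21.6 j7 -1.38 | turn 0.000  (alt 0.000) shift mm [-16.3 -60.6 160.8] gap 0.0107 F [-0.  -0.  -0.1]
```

```bash
cat >> h.py <<'E'
def inplane(p,head=21.6,n="scene"):
    o=arm.get_obs();t=np.array(o["ee_pos"])-[0,0,.168];h=np.radians(head);N=np.array([-np.sin(h),np.cos(h),0]);c,v=ray(n,p)
    P=c+v*(N@(t-c))/(N@v);d=P-t;a=d[0]*np.cos(h)+d[1]*np.sin(h);print("end",P.round(3),"along %.3f down %.3f len %.3f from vertical %.1f deg"%(a,-d[2],np.hypot(a,d[2]),np.degrees(np.arctan2(a,-d[2]))))
E
python3 - <<'E'
from h import *
inplane((231.7,178.7));inplane((222.2,155.8))
E
```

```text
end [ 0.502 -0.025  0.128] along 0.069 down 0.164 len 0.178 from vertical 22.8 deg
end [ 0.471 -0.037  0.203] along 0.036 down 0.090 len 0.097 from vertical 22.0 deg
```

Call:
servo_tool --targets '[{"dx": 0,"dy": 0,"dz": 30,"turn": 0,"claw": 0},{"dx": 0,"dy": 0,"dz": -40,"turn": 0,"claw": 0},{"dx": 0,"dy": 0,"dz": 30,"turn": 0,"claw": 0},{"dx": 0,"dy": 0,"dz": -40,"turn": 0,"claw": 0},{"dx": 0,"dy": 0,"dz": 30,"turn": 0,"claw": 0},{"dx": 0,"dy": 0,"dz": -40,"turn": 0,"claw": 0},{"dx": 0,"dy": 0,"dz": 30,"turn": 0,"claw": 0},{"dx": 0,"dy": 0,"dz": -40,"turn": 0,"claw": 0},{"dx": 0,"dy": 0,"dz": 30,"turn": 0,"claw": 0},{"dx": 0,"dy": 0,"dz": -30,"turn": 0,"claw": 0},{"dx": 0,"dy": 0,"dz": 0,"turn": 0,"claw": 0}]' --newtons 20

```text
clock: 7.3
ee_pos: [0.4367, -0.0501, 0.5011]
orientation: [-3.086, -0.59, 0.002]
contact_force: [1.7, -0.8, 1.2]
finger_gap: 0.0102
finger_force: 19.7
```

Run:
```python
from h import *
handle("l3");delta([.4976,.2625,.49]);
```

```text
scene 133 [222.  155.6] ends [218.4 143.8] [225.4 167.2]
clock 7.40 tcp [ 0.4376 -0.0504  0.5015] xhead 21.6 j7 -1.38 | turn 0.000  (alt 0.000) shift mm [ 171.  -268.8   11.8] gap 0.0102 F [ 0.4  0.6 -0.2]
```

Run:
```python
from h import *
inplane((225.4,167.2));inplane((218.4,143.8))
```

```text
end [ 0.48  -0.034  0.162] along 0.045 down 0.172 len 0.178 from vertical 14.8 deg
end [ 0.461 -0.041  0.244] along 0.025 down 0.090 len 0.093 from vertical 15.7 deg
```

Call:
servo_tool --targets '[{"dx": 6,"dy": -12,"dz": 0,"turn": 0,"claw": 0},{"dx": 14,"dy": -28,"dz": 0,"turn": 0,"claw": 0},{"dx": 15,"dy": -30,"dz": 0,"turn": 0,"claw": 0},{"dx": 15,"dy": -30,"dz": 0,"turn": 0,"claw": 0},{"dx": 15,"dy": -30,"dz": 0,"turn": 0,"claw": 0},{"dx": 15,"dy": -30,"dz": 0,"turn": 0,"claw": 0},{"dx": 15,"dy": -30,"dz": 0,"turn": 0,"claw": 0},{"dx": 15,"dy": -30,"dz": 0,"turn": 0,"claw": 0},{"dx": 14,"dy": -27,"dz": 0,"turn": 0,"claw": 0},{"dx": 9,"dy": -16,"dz": 0,"turn": 0,"claw": 0},{"dx": 3,"dy": -6,"dz": 0,"turn": 0,"claw": 0},{"dx": 0,"dy": 0,"dz": 0,"turn": 0,"claw": 0}]' --newtons 20

```text
clock: 8.4
ee_pos: [0.4639, 0.2527, 0.5]
orientation: [3.084, 0.594, -0.0]
contact_force: [0.2, -0.6, -0.9]
finger_gap: 0.0103
finger_force: 19.9
```

Run:
```python
from h import *
handle("l4");delta([.465,.2496,.34]);
```

```text
scene 52 [321.8 129.8] ends [319.8 119.4] [323.7 142.7]
clock 8.50 tcp [0.4644 0.2494 0.5006] xhead 21.6 j7 -1.75 | turn 0.000  (alt 0.000) shift mm [ 6.000e-01 -1.000e-01  1.606e+02] gap 0.0104 F [ 0.6 -0.5 -0.7]
```

View pics/l4s.png

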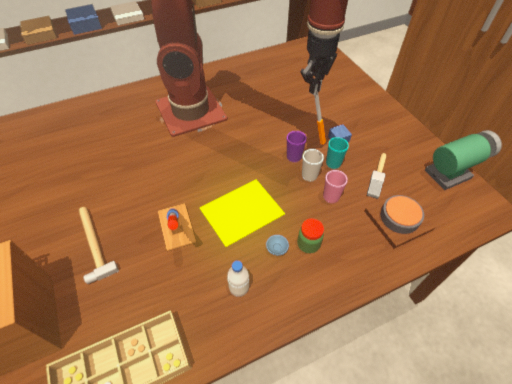

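The scene view shows the file hanging nearly vertical over the pots, with its handle end at (323,143) and the white pot at (312,165). I'll work out where the bottom end is.

Run:
```python
from h import *
inplane((323.7,142.7));inplane((319.8,119.4))
# pot rim in scene: refit using rim ellipse & foot
S=cv2.imread("pics/l4s.png");q=blobs(S,(0,0,90),(180,70,255),(298,145,326,185))[0]
for z,p in((.095,(312.3,157.3)),):print(plane("scene",p,z))
for P in ([.4976,.2625,.095],[.4976,.2625,0]):print(proj("scene",P),proj("top",P))
E=[[.4976+.034*np.cos(a),.2625+.034*np.sin(a),.095] for a in np.linspace(0,6.28,90)]
e=np.array([proj("scene",p) for p in E]);print("predicted rim box",e.min(0),e.max(0),"mask",q[3].min(0),q[3].max(0))
e=np.array([proj("top",p) for p in E]);print(e.min(0),e.max(0))
```

```text
end [0.524 0.273 0.173] along 0.064 down 0.160 len 0.173 from vertical 21.8 deg
end [0.497 0.262 0.248] along 0.036 down 0.085 len 0.092 from vertical 22.7 deg
[0.50379436 0.25650031 0.095     ]
[312.91673349 155.45798888] [171.23931187 215.1999432 ]
[309.31175624 174.24510899] [176.57623692 218.70021897]
predicted rim box [302.46962179 147.94370902] [323.40125744 163.24294708] mask [302. 149.] [323. 180.]
[160.77455075 204.75351231] [181.73384131 225.7286154 ]
```

Call:
servo_tool --targets '[{"dx": 0,"dy": 0,"dz": 30,"turn": 0,"claw": 0},{"dx": 0,"dy": 0,"dz": -40,"turn": 0,"claw": 0},{"dx": 0,"dy": 0,"dz": 35,"turn": 0,"claw": 0},{"dx": 0,"dy": 0,"dz": -40,"turn": 0,"claw": 0},{"dx": 0,"dy": 0,"dz": 35,"turn": 0,"claw": 0},{"dx": 0,"dy": 0,"dz": -40,"turn": 0,"claw": 0},{"dx": 0,"dy": 0,"dz": 35,"turn": 0,"claw": 0},{"dx": 0,"dy": 0,"dz": -40,"turn": 0,"claw": 0},{"dx": 0,"dy": 0,"dz": 35,"turn": 0,"claw": 0},{"dx": 0,"dy": 0,"dz": -40,"turn": 0,"claw": 0},{"dx": 0,"dy": 0,"dz": 0,"turn": 0,"claw": 0}]' --newtons 20

```text
clock: 9.42
ee_pos: [0.4629, 0.2468, 0.5291]
orientation: [3.085, 0.585, -0.012]
contact_force: [0.5, 0.9, 2.9]
finger_gap: 0.0105
finger_force: 19.7
```

```bash
cat >> h.py <<'E'
def hang(tag,roi):
    S=arm.camera("scene")[:,:,::-1].copy();cv2.imwrite(f"pics/{tag}.png",S)
    b=blobs(S,(10,170,150),(24,255,255),roi,15)[0];q=cv2.boxPoints(b[2]);o=sorted(range(4),key=lambda i:q[i][1]);p=(q[o[2]]+q[o[3]])/2;print(b[0],p,(q[o[0]]+q[o[1]])/2);inplane(p);inplane((q[o[0]]+q[o[1]])/2)
E
python3 - <<'E'
from h import *
hang("l5",(300,90,345,145));delta([.465,.2496,.34]);
E
```

```text
921 [322. 134.] [322.  90.]
end [0.515 0.267 0.203] along 0.054 down 0.161 len 0.170 from vertical 18.7 deg
end [0.489 0.257 0.346] along 0.027 down 0.017 len 0.032 from vertical 58.2 deg
clock 9.47 tcp [0.4641 0.2475 0.5312] xhead 21.5 j7 -1.75 | turn 0.000  (alt 0.000) shift mm [  1.7  -1.4 191.2] gap 0.0102 F [-0.1  1.3  0.3]
```

```bash
sed -i 's/(10,170,150),(24,255,255),roi,15/(11,215,180),(24,255,255),roi,15/' h.py
python3 - <<'E'
from h import *
hang("l6",(305,90,340,150));S=cv2.imread("pics/l6.png")
x0=[];h=cv2.cvtColor(S,cv2.COLOR_BGR2HSV)[100:140:4,314:332:2];print(h[:,:,0]);print(h[:,:,1])
E
```

```text
128 [317.5 135. ] [317.5 112. ]
end [0.501 0.262 0.189] along 0.039 down 0.175 len 0.179 from vertical 12.6 deg
end [0.487 0.257 0.27 ] along 0.025 down 0.094 len 0.097 from vertical 14.7 deg
[[ 11  17  15  12  12  12  12  12  12]
 [ 12  16  14  12  12  11  12  12  12]
 [ 12  15  14  12  12  12  12  12  12]
 [ 14  16  20  16  12  12  13  13  12]
 [ 12  15  15  15  12  12  12  12  12]
 [ 11  15  15  16  12  11  10  11  11]
 [ 11  15  15  15  11  13  11  11  10]
 [ 11  15  15  15  10  10  11  11 173]
 [ 12  15  15  15  12  13  11   8 115]
 [ 11  12  11  11  10  11  11 172 115]]
[[143  51  72 174 171 173 172 175 173]
 [156  53  61 174 171 167 172 173 168]
 [159  54  57 170 177 170 171 169 167]
 [183 125 205 221 174 174 179 185 171]
 [210 255 255 243 178 183 172 174 169]
 [200 255 255 255 165 169 158 165 169]
 [188 255 255 255 166 171 158 166 161]
 [183 252 255 255 162 174 160 168  49]
 [178 255 255 255 175 180 163 135  72]
 [169 206 207 176 162 158 160  52  67]]
```

Call:
servo_tool --targets '[{"dx": 6,"dy": -1.5,"dz": 5,"turn": 0,"claw": 0},{"dx": 0,"dy": 0,"dz": 12,"turn": 0,"claw": 0},{"dx": 0,"dy": 0,"dz": 17,"turn": 0,"claw": 0},{"dx": 0,"dy": 0,"dz": 17,"turn": 0,"claw": 0},{"dx": 0,"dy": 0,"dz": 12,"turn": 0,"claw": 0},{"dx": 0,"dy": 0,"dz": 5,"turn": 0,"claw": 0},{"dx": 0,"dy": 0,"dz": 0,"turn": 0,"claw": 0}]' --newtons 20

```text
clock: 10.1
ee_pos: [0.4691, 0.2536, 0.4613]
orientation: [3.085, 0.589, -0.003]
contact_force: [-0.1, 0.0, -0.6]
finger_gap: 0.0104
finger_force: 19.8
```

Run:
```python
from h import *
hang("l7",(308,100,335,170));delta([.47,.25,.356])
S=cv2.imread("pics/l7.png");T=arm.camera("top")[:,:,::-1]
c=lambda im,x,y,w,h,f:cv2.resize(im[y:y+h,x:x+w],None,fx=f,fy=f,interpolation=cv2.INTER_CUBIC)
cv2.imwrite("pics/l7c.png",np.hstack([c(S,280,60,80,130,4),c(T,130,170,80,130,4)]))
```

```text
113 [318.7706  152.01764] [317.08823 130.14706]
end [0.513 0.271 0.122] along 0.047 down 0.173 len 0.179 from vertical 15.2 deg
end [0.493 0.263 0.202] along 0.026 down 0.092 len 0.096 from vertical 15.7 deg
clock 10.15 tcp [0.4693 0.2536 0.4624] xhead 21.6 j7 -1.73 | turn 0.000  (alt 0.000) shift mm [ -0.6   3.6 106.4] gap 0.0101 F [ 0.  -0.2 -0. ]
```

View pics/l7c.png

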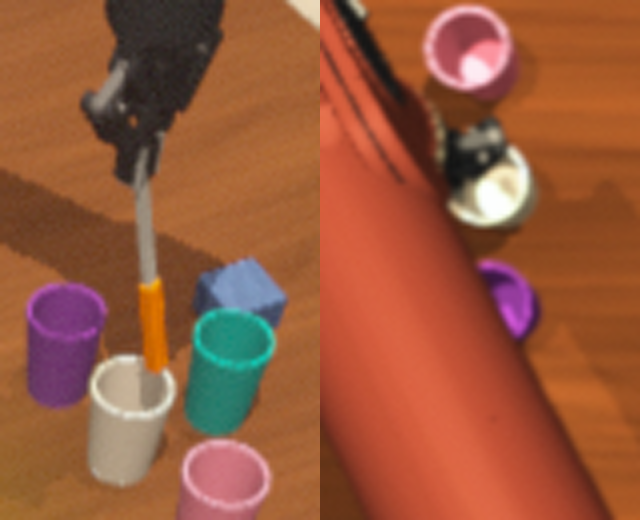

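The crop shows the handle end at (318,152), just above the white pot's mouth and slightly past its centre. I'll pull back 8 mm and lower it in.

Call:
servo_tool --targets '[{"dx": -8,"dy": 2,"dz": 0,"turn": 0,"claw": 0},{"dx": 0,"dy": 0,"dz": 5,"turn": 0,"claw": 0},{"dx": 0,"dy": 0,"dz": 12,"turn": 0,"claw": 0},{"dx": 0,"dy": 0,"dz": 15,"turn": 0,"claw": 0},{"dx": 0,"dy": 0,"dz": 15,"turn": 0,"claw": 0},{"dx": 0,"dy": 0,"dz": 15,"turn": 0,"claw": 0},{"dx": 0,"dy": 0,"dz": 15,"turn": 0,"claw": 0},{"dx": 0,"dy": 0,"dz": 13,"turn": 0,"claw": 0},{"dx": 0,"dy": 0,"dz": 8,"turn": 0,"claw": 0},{"dx": 0,"dy": 0,"dz": 4,"turn": 0,"claw": 0},{"dx": 0,"dy": 0,"dz": 0,"turn": 0,"claw": 0},{"dx": 0,"dy": 0,"dz": 0,"turn": 0,"claw": 0}]' --newtons 20

```text
clock: 11.2
ee_pos: [0.4626, 0.2489, 0.361]
orientation: [-3.086, -0.59, -0.001]
contact_force: [0.3, -0.7, 0.3]
finger_gap: 0.0107
finger_force: 19.8
```

Run:
```python
from h import *
S=arm.camera("scene")[:,:,::-1];T=arm.camera("top")[:,:,::-1];delta([.47,.25,.356])
c=lambda im,x,y,w,h,f:cv2.resize(im[y:y+h,x:x+w],None,fx=f,fy=f,interpolation=cv2.INTER_CUBIC)
cv2.imwrite("pics/l8c.png",np.hstack([c(S,280,60,80,130,4),c(T,130,170,80,130,4)]))
for b in blobs(S.copy(),(11,215,180),(24,255,255),(303,140,325,185),4):print(b[0],b[1])
```

```text
clock 11.30 tcp [0.4628 0.2489 0.3615] xhead 21.6 j7 -1.71 | turn 0.000  (alt 0.000) shift mm [7.1 1.7 5.5] gap 0.0104 F [ 0.   0.1 -0.3]
28 [311.57142857 157.75      ]
```

View pics/l8c.png

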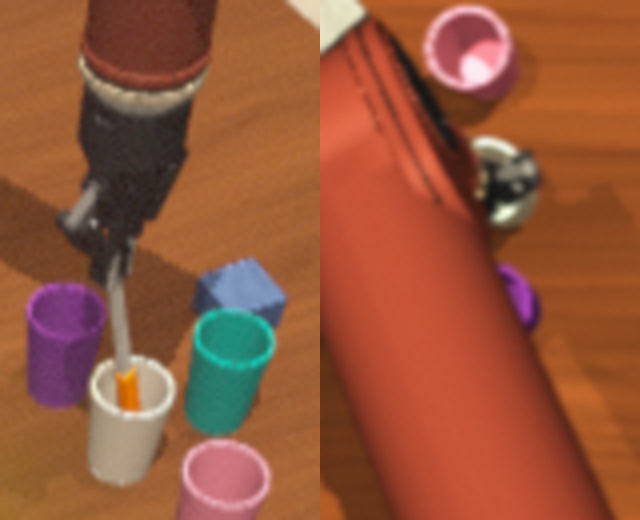

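The file's handle end is inside the white pot and the contact force is near zero. I'll lower it a little more, release, and rise.

Call:
servo_tool --targets '[{"dx": 0,"dy": 0,"dz": 5,"turn": 0,"claw": 0},{"dx": 0,"dy": 0,"dz": 0,"turn": 0,"claw": 0.15},{"dx": 0,"dy": 0,"dz": 0,"turn": 0,"claw": 0.25},{"dx": 0,"dy": 0,"dz": 0,"turn": 0,"claw": 0.4},{"dx": 0,"dy": 0,"dz": 0,"turn": 0,"claw": 0.5},{"dx": 0,"dy": 0,"dz": 0,"turn": 0,"claw": 0.5},{"dx": 0,"dy": 0,"dz": -15,"turn": 0,"claw": 0.5},{"dx": 0,"dy": 0,"dz": -30,"turn": 0,"claw": 0.5},{"dx": 0,"dy": 0,"dz": -35,"turn": 0,"claw": 0.5},{"dx": 0,"dy": 0,"dz": -35,"turn": 0,"claw": 0.5},{"dx": 0,"dy": 0,"dz": -15,"turn": 0,"claw": 0.5},{"dx": 0,"dy": 0,"dz": 0,"turn": 0,"claw": 0.5}]' --newtons 20

```text
clock: 12.3
ee_pos: [0.4632, 0.2488, 0.4899]
orientation: [-3.082, -0.589, -0.009]
contact_force: [0.1, 1.2, -0.2]
finger_gap: 0.0425
finger_force: 0.0
```

Run:
```python
from h import *
S=arm.camera("scene")[:,:,::-1];T=arm.camera("top")[:,:,::-1];cv2.imwrite("pics/s9.png",S);cv2.imwrite("pics/t9.png",T)
delta([.6,0,.45],-5)
c=lambda im,x,y,w,h,f:cv2.resize(im[y:y+h,x:x+w],None,fx=f,fy=f,interpolation=cv2.INTER_CUBIC)
s0=cv2.imread("pics/scene0.png");t0=cv2.imread("pics/top0.png")
cv2.imwrite("pics/l9c.png",np.vstack([np.hstack([c(S,290,70,60,125,2.4),c(T,130,170,80,125,2.4)]),]) )
a=c(S,280,80,80,110,3.6);b=c(s0,150,195,55,60,6)
b2=c(t0,295,155,50,90,4.0)
H=400;o=np.zeros((H,800,3),np.uint8);x=0
for i in(a,b,b2):
    w=min(i.shape[1],800-x);o[:min(H,i.shape[0]),x:x+w]=i[:H,:w];x+=w
cv2.imwrite("pics/l9c.png",o)
```

```text
clock 12.40 tcp [0.4626 0.2488 0.4858] xhead 21.6 j7 -1.75 | turn 0.465  (alt -2.676) shift mm [158.6 235.9  35.8] gap 0.0427 F [-0.  -1.  -0.3]
```

View pics/l9c.png

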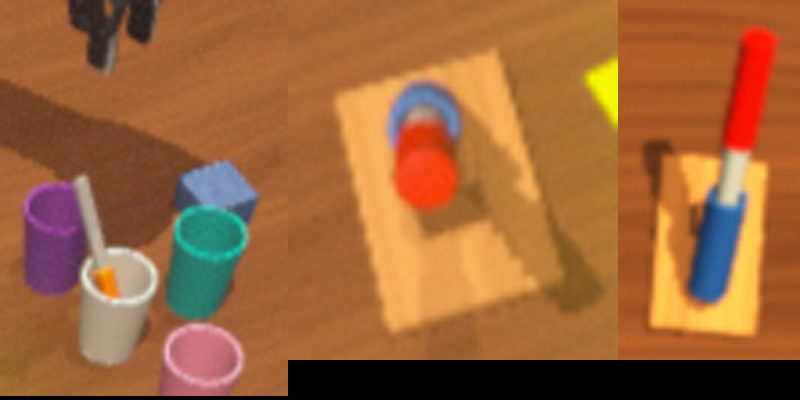

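The left crop shows the file standing in the white pot, leaning on the rim, with the pot unmoved. The other crops give the mandrel: butt at scene (172.8,224.6) and top (330.1,164.1), tube mouth at scene (172.4,213.8) and top (323.4,201.6). I'll triangulate these.

Run:
```python
from h import *
np.set_printoptions(precision=4,suppress=True)
b,g=tri((172.75,224.6),(330.1,164.1));m,g2=tri((172.4,213.8),(323.4,201.6));print("butt",b,g,"mouth",m,g2)
d=b-m;L=np.linalg.norm(d);u=d/L;print("len",L,"tilt",np.degrees(np.arccos(u[2])),"head",np.degrees(np.arctan2(u[1],u[0])))
# stand foot corners in top (z=.012): from crop
f=lambda x,y:(295+(x-618+.5)/4-.5,155+(y+.5)/4-.5)
F=[plane("top",f(*c),.012)[:2] for c in((663,153),(767,163),(757,335),(651,328))];print("foot",F,np.mean(F,0),"sides",np.linalg.norm(F[0]-F[1]),np.linalg.norm(F[1]-F[2]),"head",np.degrees(np.arctan2(*(F[0]+F[1]-F[2]-F[3])[::-1])))
# junction at z_m=150 expected
for s in(.05,.06,.1):
    P=b-u*s;print(s,P,proj("scene",P),proj("top",P))
print("dish",plane("top",(244,159.5),.015))
delta([.6,0,.45])
```

```text
butt [ 0.6377 -0.2324  0.2097] 0.0016426089072939895 mouth [ 0.5392 -0.2227  0.1168] 0.0019105688423243026
len 0.13573695270833616 tilt 46.817926784692666 head -5.670943394760066
foot [array([ 0.5861, -0.1816]), array([ 0.5775, -0.2709]), array([ 0.4303, -0.2579]), array([ 0.4363, -0.1685])] [ 0.5075 -0.2197] sides 0.08964920340191342 0.14775664065521876 head -5.005938786827082
0.05 [ 0.6014 -0.2288  0.1755] [172.6757 220.253 ] [327.6123 178.4117]
0.06 [ 0.5942 -0.2281  0.1686] [172.5972 219.4455] [327.0719 181.1942]
0.1 [ 0.5651 -0.2252  0.1413] [172.2988 216.3774] [324.9482 192.098 ]
dish [0.7033 0.0312 0.015 ]
clock 12.40 tcp [0.4626 0.2488 0.4858] xhead 21.6 j7 -1.75 | turn 0.000  (alt 0.000) shift mm [ 35.9 282.   35.8] gap 0.0427 F [-0.  -1.  -0.3]
```

Call:
servo_tool --targets '[{"dx": 0,"dy": 0,"dz": 0,"turn": 0.117,"claw": 0.6},{"dx": 0,"dy": 0,"dz": 0,"turn": 0.117,"claw": 0.6},{"dx": 0,"dy": 0,"dz": 0,"turn": 0.117,"claw": 0.6},{"dx": 0,"dy": 0,"dz": 0,"turn": 0.117,"claw": 0.6},{"dx": 6,"dy": 17,"dz": 0,"turn": 0,"claw": 0.6},{"dx": 12,"dy": 32,"dz": 0,"turn": 0,"claw": 0.6},{"dx": 14,"dy": 36,"dz": 0,"turn": 0,"claw": 0.6},{"dx": 14,"dy": 36,"dz": 0,"turn": 0,"claw": 0.6},{"dx": 14,"dy": 36,"dz": 0,"turn": 0,"claw": 0.6},{"dx": 14,"dy": 36,"dz": 0,"turn": 0,"claw": 0.6},{"dx": 14,"dy": 36,"dz": 0,"turn": 0,"claw": 0.6},{"dx": 14,"dy": 36,"dz": 0,"turn": 0,"claw": 0.6}]'

```text
clock: 13.4
ee_pos: [0.5399, -0.0262, 0.4844]
orientation: [3.138, -0.141, -0.003]
contact_force: [0.9, 0.4, -0.2]
finger_gap: 0.051
finger_force: 0.0
```

Call:
servo_tool --targets '[{"dx": 14,"dy": 36,"dz": 0,"turn": 0,"claw": 0.6},{"dx": 14,"dy": 36,"dz": 0,"turn": 0,"claw": 0.6},{"dx": 14,"dy": 36,"dz": 0,"turn": 0,"claw": 0.6},{"dx": 14,"dy": 36,"dz": 0,"turn": 0,"claw": 0.6},{"dx": 13,"dy": 30,"dz": 0,"turn": 0,"claw": 0.6},{"dx": 0,"dy": 0,"dz": 0,"turn": 0,"claw": 0.6},{"dx": 0,"dy": 0,"dz": 0,"turn": 0,"claw": 0.6}]'

```text
clock: 13.98
ee_pos: [0.5927, -0.2065, 0.4836]
orientation: [3.136, -0.15, -0.005]
contact_force: [0.5, 0.2, -0.3]
finger_gap: 0.0509
finger_force: 0.0
```

Run:
```python
from h import *
delta([.597,-.2287,.3285],-5.2)
```

```text
clock 13.98 tcp [ 0.5927 -0.2065  0.4836] xhead -5.5 j7 -1.16 | turn -0.005  (alt 3.137) shift mm [  6.8  21.5 155.1] gap 0.0509 F [ 0.5  0.2 -0.3]
```

Call:
servo_tool --targets '[{"dx": 6.8,"dy": 21.5,"dz": 0,"turn": -0.005,"claw": 0.6},{"dx": 0,"dy": 0,"dz": 30,"turn": 0,"claw": 0.6},{"dx": 0,"dy": 0,"dz": 30,"turn": 0,"claw": 0.6},{"dx": 0,"dy": 0,"dz": 0,"turn": 0,"claw": 0.6},{"dx": 0,"dy": 0,"dz": 0,"turn": 0,"claw": 0.6}]'

```text
clock: 14.4
ee_pos: [0.5981, -0.224, 0.4244]
orientation: [-3.137, 0.131, 0.005]
contact_force: [-0.1, -0.1, 1.0]
finger_gap: 0.0516
finger_force: 0.0
```

Run:
```python
from h import *
delta([.597,-.2287,.3285],-5.2)
```

```text
clock 14.40 tcp [ 0.5981 -0.224   0.4244] xhead -4.8 j7 -1.10 | turn 0.007  (alt -3.134) shift mm [-0.3  4.9 95.9] gap 0.0516 F [-0.1 -0.1  1. ]
```

Call:
servo_tool --targets '[{"dx": 0,"dy": 4,"dz": 10,"turn": 0,"claw": 0.6},{"dx": 0,"dy": 0,"dz": 20,"turn": 0,"claw": 0.6},{"dx": 0,"dy": 0,"dz": 20,"turn": 0,"claw": 0.6},{"dx": 0,"dy": 0,"dz": 18,"turn": 0,"claw": 0.6},{"dx": 0,"dy": 0,"dz": 14,"turn": 0,"claw": 0.6},{"dx": 0,"dy": 0,"dz": 9,"turn": 0,"claw": 0.6},{"dx": 0,"dy": 0,"dz": 5,"turn": 0,"claw": 0.6},{"dx": 0,"dy": 0,"dz": 0,"turn": 0,"claw": 0.6},{"dx": 0,"dy": 0,"dz": 0,"turn": 0,"claw": 0.6}]'

```text
clock: 15.15
ee_pos: [0.598, -0.23, 0.3305]
orientation: [3.138, -0.134, 0.001]
contact_force: [0.6, 0.6, -0.3]
finger_gap: 0.0508
finger_force: 0.0
```

Run:
```python
from h import *
delta([.597,-.2287,.3285],-5.2)
```

```text
clock 15.15 tcp [ 0.598  -0.23    0.3305] xhead -4.9 j7 -1.05 | turn 0.006  (alt -3.136) shift mm [-1.1 -1.2  2. ] gap 0.0508 F [ 0.6  0.6 -0.3]
```

Call:
servo_tool --targets '[{"dx": 0,"dy": 0,"dz": 0,"turn": 0,"claw": 0.4},{"dx": 0,"dy": 0,"dz": 0,"turn": 0,"claw": 0.3},{"dx": 0,"dy": 0,"dz": 0,"turn": 0,"claw": 0},{"dx": 0,"dy": 0,"dz": 0,"turn": 0,"claw": 0},{"dx": 0,"dy": 0,"dz": 0,"turn": 0,"claw": 0},{"dx": 0,"dy": 0,"dz": 0,"turn": 0,"claw": 0}]' --newtons 60

```text
clock: 15.65
ee_pos: [0.5982, -0.2298, 0.3306]
orientation: [-3.139, 0.134, -0.003]
contact_force: [1.4, 0.7, 5.8]
finger_gap: 0.0241
finger_force: 58.8
```

Call:
servo_tool --targets '[{"dx": 3.3,"dy": 0,"dz": -3.8,"turn": 0,"claw": 0},{"dx": 5,"dy": 0,"dz": -5.6,"turn": 0,"claw": 0},{"dx": 6.6,"dy": 0,"dz": -7.5,"turn": 0,"claw": 0},{"dx": 6.6,"dy": 0,"dz": -7.5,"turn": 0,"claw": 0},{"dx": 6.6,"dy": 0,"dz": -7.5,"turn": 0,"claw": 0}]' --newtons 60

```text
clock: 16.07
ee_pos: [0.6264, -0.2322, 0.362]
orientation: [3.138, -0.133, -0.001]
contact_force: [-0.2, 0.0, -3.3]
finger_gap: 0.024
finger_force: 58.9
```

Call:
servo_tool --targets '[{"dx": 6.6,"dy": 0,"dz": -7.5,"turn": 0,"claw": 0},{"dx": 6.6,"dy": 0,"dz": -7.5,"turn": 0,"claw": 0},{"dx": 6.6,"dy": 0,"dz": -7.5,"turn": 0,"claw": 0},{"dx": 6.6,"dy": 0,"dz": -7.5,"turn": 0,"claw": 0},{"dx": 6.6,"dy": 0,"dz": -7.5,"turn": 0,"claw": 0},{"dx": 6.6,"dy": 0,"dz": -7.5,"turn": 0,"claw": 0},{"dx": 6.6,"dy": 0,"dz": -7.5,"turn": 0,"claw": 0},{"dx": 6.6,"dy": 0,"dz": -7.5,"turn": 0,"claw": 0},{"dx": 5,"dy": 0,"dz": -10,"turn": 0,"claw": 0},{"dx": 2,"dy": 0,"dz": -12,"turn": 0,"claw": 0},{"dx": 0,"dy": 0,"dz": -8,"turn": 0,"claw": 0},{"dx": 0,"dy": 0,"dz": 0,"turn": 0,"claw": 0}]' --newtons 60

```text
clock: 17.07
ee_pos: [0.6857, -0.2377, 0.4534]
orientation: [3.137, -0.134, 0.003]
contact_force: [-0.0, 0.3, -1.7]
finger_gap: 0.0242
finger_force: 58.9
```

Run:
```python
from h import *
S=arm.camera("scene")[:,:,::-1];T=arm.camera("top")[:,:,::-1];delta([.64,-.07,.42])
c=lambda im,x,y,w,h,f:cv2.resize(im[y:y+h,x:x+w],None,fx=f,fy=f,interpolation=cv2.INTER_CUBIC)
cv2.imwrite("pics/m1.png",np.hstack([c(S,100,110,130,150,3),c(T,265,120,130,150,3)]))
```

```text
clock 17.17 tcp [ 0.6853 -0.2375  0.4515] xhead -4.9 j7 -1.10 | turn 0.000  (alt 0.000) shift mm [ -59.4 -163.1   31.4] gap 0.0242 F [-0.2 -0.5 -1.8]
```

View pics/m1.png

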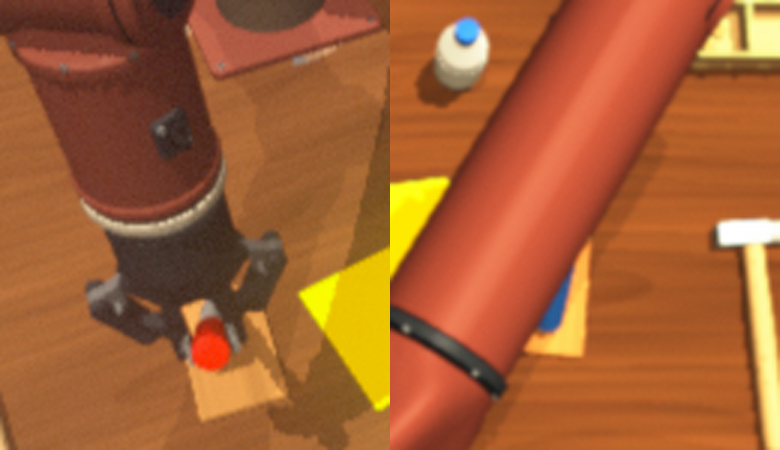

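Picture: the mandrel is out of the tube and in the fingers, with the red butt at scene (170,224). I'll estimate its tilt from that pixel and plan the lay-down onto the pad.

```bash
cat > tilt.py <<'E'
from h import *
def tilt(pix,d=.06,head=-4.9,off=.1627):
    o=arm.get_obs();g=np.array(o["ee_pos"])-[0,0,off];h=np.radians(head);r=[]
    for e in np.arange(-20,90,2.5):
        P=g+d*np.array([np.cos(np.radians(e))*np.cos(h),np.cos(np.radians(e))*np.sin(h),np.sin(np.radians(e))]);r.append((np.linalg.norm(proj("scene",P)-pix),e,proj("scene",P).round(1)))
    print(sorted(r,key=lambda t:t[0])[:3])
E
python3 - <<'E'
from tilt import *
tilt((170.3,224))
print("flask",plane("top",(289,140),.07))
delta([.60,-.08,.40]);
E
```

```text
[(np.float64(0.7574655494117173), np.float64(52.5), array([170.1, 224.7])), (np.float64(0.8050408532858306), np.float64(55.0), array([169.7, 223.5])), (np.float64(1.9641314434535055), np.float64(50.0), array([170.4, 226. ]))]
flask [ 0.7567355  -0.12152872  0.07      ]
clock 17.17 tcp [ 0.6853 -0.2375  0.4515] xhead -4.9 j7 -1.10 | turn 0.000  (alt 0.000) shift mm [ -98.4 -149.7   51.4] gap 0.0242 F [-0.2 -0.5 -1.8]
```

Call:
servo_tool --targets '[{"dx": -2,"dy": -14,"dz": 0,"turn": 0,"claw": 0},{"dx": -5,"dy": -28,"dz": 0,"turn": 0,"claw": 0},{"dx": -10,"dy": -32,"dz": 0,"turn": 0,"claw": 0},{"dx": -12,"dy": -32,"dz": 0,"turn": 0,"claw": 0},{"dx": -16,"dy": -32,"dz": 0,"turn": 0,"claw": 0},{"dx": -18,"dy": -28,"dz": 15,"turn": 0,"claw": 0},{"dx": -20,"dy": -16,"dz": 20,"turn": 0,"claw": 0},{"dx": -20,"dy": -6,"dz": 24,"turn": 0,"claw": 0},{"dx": -12,"dy": 0,"dz": 20,"turn": 0,"claw": 0},{"dx": -4,"dy": 0,"dz": 12,"turn": 0,"claw": 0},{"dx": 0,"dy": 0,"dz": 0,"turn": 0,"claw": 0},{"dx": 0,"dy": 0,"dz": 0,"turn": 0,"claw": 0}]' --newtons 60

```text
clock: 18.17
ee_pos: [0.583, -0.0401, 0.3608]
orientation: [3.139, -0.134, -0.0]
contact_force: [-0.3, 0.3, -1.4]
finger_gap: 0.0244
finger_force: 59.2
```

```bash
cat >> tilt.py <<'E'
def both(tag,roiS=(180,140,300,260),roiT=(200,120,330,260)):
    for n,r in(("scene",roiS),("top",roiT)):
        im=arm.camera(n)[:,:,::-1].copy();cv2.imwrite(f"pics/{tag}_{n}.png",im)
        for b in blobs(im,(0,190,90),(5,255,255),r,10)[:3]:print(n,"red",b[0],b[1].round(1),np.round(b[2][0],1),np.round(b[2][1],1),round(b[2][2],1),"low row pts",b[3][b[3][:,1]>=b[3][:,1].max()-8].mean(0).round(1))
E
python3 - <<'E'
from tilt import *
both("m2");delta([.5825,-.04,.3215])
E
```

```text
top red 273 [214.9 146. ] [215. 146.] [17.9 17.9] 26.6 low row pts [214.9 150.3]
clock 18.27 tcp [ 0.5838 -0.0405  0.3618] xhead -4.9 j7 -1.43 | turn 0.000  (alt 0.000) shift mm [-1.4 -0.4 40.3] gap 0.0244 F [-0.5 -1.1 -2. ]
```

Call:
servo_tool --targets '[{"dx": 0,"dy": 0,"dz": 10,"turn": 0,"claw": 0},{"dx": 0,"dy": 0,"dz": 12,"turn": 0,"claw": 0},{"dx": 0,"dy": 0,"dz": 8,"turn": 0,"claw": 0},{"dx": 0,"dy": 0,"dz": 5,"turn": 0,"claw": 0},{"dx": 0,"dy": 0,"dz": 3,"turn": 0,"claw": 0},{"dx": 0,"dy": 0,"dz": 2,"turn": 0,"claw": 0},{"dx": 0,"dy": 0,"dz": 0,"turn": 0,"claw": 0},{"dx": 0,"dy": 0,"dz": 0,"turn": 0,"claw": 0}]' --newtons 40

```text
clock: 18.93
ee_pos: [0.5829, -0.0399, 0.3208]
orientation: [3.139, -0.134, 0.0]
contact_force: [-0.2, 0.3, -1.2]
finger_gap: 0.0242
finger_force: 59.2
```

Call:
servo_tool --targets '[{"dx": 0,"dy": 0,"dz": 3,"turn": 0,"claw": 0},{"dx": 0,"dy": 0,"dz": 3,"turn": 0,"claw": 0},{"dx": 0,"dy": 0,"dz": 3,"turn": 0,"claw": 0},{"dx": 0,"dy": 0,"dz": 0,"turn": 0,"claw": 0},{"dx": 0,"dy": 0,"dz": 0,"turn": 0,"claw": 0}]' --newtons 40

```text
clock: 19.35
ee_pos: [0.5827, -0.0398, 0.3114]
orientation: [3.139, -0.134, -0.001]
contact_force: [-0.2, -0.2, -1.7]
finger_gap: 0.0242
finger_force: 59.2
```

Call:
servo_tool --targets '[{"dx": 0,"dy": 0,"dz": 3,"turn": 0,"claw": 0},{"dx": 0,"dy": 0,"dz": 3,"turn": 0,"claw": 0},{"dx": 0,"dy": 0,"dz": 3,"turn": 0,"claw": 0},{"dx": 0,"dy": 0,"dz": 0,"turn": 0,"claw": 0},{"dx": 0,"dy": 0,"dz": 0,"turn": 0,"claw": 0}]' --newtons 40

```text
clock: 19.77
ee_pos: [0.5827, -0.0399, 0.3027]
orientation: [-3.139, 0.134, 0.001]
contact_force: [-1.8, -0.6, 1.2]
finger_gap: 0.025
finger_force: 58.3
```

Call:
servo_tool --targets '[{"dx": 0,"dy": 0,"dz": -8,"turn": 0,"claw": 0},{"dx": 15,"dy": 0,"dz": 0,"turn": 0,"claw": 0},{"dx": 0,"dy": 0,"dz": 5,"turn": 0,"claw": 0},{"dx": 6.5,"dy": 0,"dz": 7,"turn": 0,"claw": 0},{"dx": 6.5,"dy": 0,"dz": 7.5,"turn": 0,"claw": 0},{"dx": 6.6,"dy": 0,"dz": 9,"turn": 0,"claw": 0},{"dx": 6.6,"dy": 0,"dz": 9.5,"turn": 0,"claw": 0},{"dx": 0,"dy": 0,"dz": 0,"turn": 0,"claw": 0}]' --newtons 40

```text
clock: 20.43
ee_pos: [0.6243, -0.0431, 0.2708]
orientation: [3.138, -0.133, -0.002]
contact_force: [0.7, 0.2, 1.8]
finger_gap: 0.0242
finger_force: 55.5
```

Call:
servo_tool --targets '[{"dx": 5.5,"dy": 0,"dz": 10,"turn": 0,"claw": 0},{"dx": 5.2,"dy": 0,"dz": 10.2,"turn": 0,"claw": 0},{"dx": 4.3,"dy": 0,"dz": 10.6,"turn": 0,"claw": 0},{"dx": 3.8,"dy": 0,"dz": 10.8,"turn": 0,"claw": 0},{"dx": 3,"dy": 0,"dz": 11,"turn": 0,"claw": 0},{"dx": 2.4,"dy": 0,"dz": 11,"turn": 0,"claw": 0},{"dx": 0,"dy": 0,"dz": 0,"turn": 0,"claw": 0}]' --newtons 40

```text
clock: 21.02
ee_pos: [0.6472, -0.0452, 0.2059]
orientation: [3.138, -0.134, -0.006]
contact_force: [1.2, 0.6, -0.3]
finger_gap: 0.0242
finger_force: 52.5
```

Run:
```python
from tilt import *
both("m3");delta([.655,-.046,.181])
S=cv2.imread("pics/m3_scene.png")
cv2.imwrite("pics/m3c.png",cv2.resize(S[130:260,180:300],None,fx=4,fy=4,interpolation=cv2.INTER_CUBIC))
```

```text
top red 271 [214.9 146. ] [214.5 146. ] [18. 17.] 90.0 low row pts [214.9 150.3]
clock 21.12 tcp [ 0.6473 -0.0455  0.208 ] xhead -4.9 j7 -1.28 | turn 0.000  (alt 0.000) shift mm [ 7.8 -0.2 27. ] gap 0.0240 F [-0.5  0.7 -0.8]
```

View pics/m3c.png

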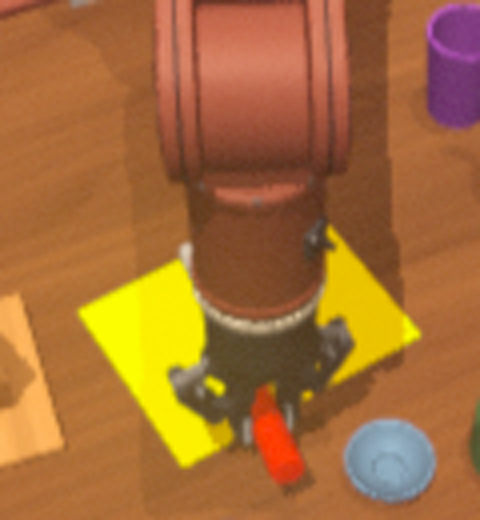

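The picture shows the mandrel nearly lying down in the fingers, with its butt near scene (251.6,247) and clear of the dish. I'll check the tilt by pixel.

Run:
```python
from tilt import *
tilt((251.6,247.1))
o=arm.get_obs();g=np.array(o["ee_pos"])-[0,0,.1627]
for e in(0,5,10,15):
    P=g+.06*np.array([np.cos(np.radians(e))*.996,-.085*np.cos(np.radians(e)),np.sin(np.radians(e))]);print(e,proj("scene",P))
im=cv2.imread("pics/m3_scene.png")
for b in blobs(im,(0,170,80),(8,255,255),(235,220,262,258),10):print(b[0],b[1],b[3].max(0),b[3][b[3][:,1]>=b[3][:,1].max()-5].mean(0))
```

```text
[(np.float64(1.0641048238221307), np.float64(17.5), array([252.6, 247.3])), (np.float64(1.0698374566342042), np.float64(20.0), array([252.5, 246.6])), (np.float64(1.4086321671261897), np.float64(15.0), array([252.7, 247.9]))]
0 [253.01754503 251.14411844]
5 [252.98337868 250.20141249]
10 [252.89350321 249.12211933]
15 [252.74805468 247.9139306 ]
176 [248.56818182 240.4375    ] [255. 250.] [250.89795918 247.18367347]
```

Call:
servo_tool --targets '[{"dx": 1.2,"dy": 0,"dz": 8,"turn": 0,"claw": 0},{"dx": 1,"dy": 0,"dz": 8,"turn": 0,"claw": 0},{"dx": 0.5,"dy": 0,"dz": 5,"turn": 0,"claw": 0},{"dx": 0.3,"dy": 0,"dz": 3,"turn": 0,"claw": 0},{"dx": 0,"dy": 0,"dz": 0,"turn": 0,"claw": 0},{"dx": 0,"dy": 0,"dz": 0,"turn": 0,"claw": 0}]' --newtons 40

```text
clock: 21.62
ee_pos: [0.6508, -0.0457, 0.1849]
orientation: [-3.139, 0.134, 0.001]
contact_force: [0.5, 0.0, 0.3]
finger_gap: 0.0245
finger_force: 52.2
```

Call:
servo_tool --targets '[{"dx": 0,"dy": 0,"dz": 2,"turn": 0,"claw": 0},{"dx": 0,"dy": 0,"dz": 2,"turn": 0,"claw": 0},{"dx": 0,"dy": 0,"dz": 0,"turn": 0,"claw": 0},{"dx": 0,"dy": 0,"dz": 0,"turn": 0,"claw": 0}]' --newtons 40

```text
clock: 21.95
ee_pos: [0.651, -0.0457, 0.1811]
orientation: [3.139, -0.134, 0.0]
contact_force: [0.3, -0.6, 0.5]
finger_gap: 0.0238
finger_force: 52.2
```

Call:
servo_tool --targets '[{"dx": 0,"dy": 0,"dz": 1.5,"turn": 0,"claw": 0},{"dx": 0,"dy": 0,"dz": 1.5,"turn": 0,"claw": 0},{"dx": 0,"dy": 0,"dz": 0,"turn": 0,"claw": 0},{"dx": 0,"dy": 0,"dz": 0,"turn": 0,"claw": 0}]' --newtons 40

```text
clock: 22.28
ee_pos: [0.6511, -0.0457, 0.1781]
orientation: [3.139, -0.134, 0.001]
contact_force: [2.0, -0.5, 1.2]
finger_gap: 0.0246
finger_force: 52.3
```

Call:
servo_tool --targets '[{"dx": 0,"dy": 0,"dz": 0,"turn": 0,"claw": 0},{"dx": 0,"dy": 0,"dz": 0,"turn": 0,"claw": 0},{"dx": 0,"dy": 0,"dz": 0,"turn": 0,"claw": 0},{"dx": 0,"dy": 0,"dz": -2,"turn": 0,"claw": 0},{"dx": 0,"dy": 0,"dz": -4,"turn": 0,"claw": 0},{"dx": 0,"dy": 0,"dz": -7,"turn": 0,"claw": 0},{"dx": 0,"dy": 0,"dz": -10,"turn": 0,"claw": 0},{"dx": 0,"dy": 0,"dz": -12,"turn": 0,"claw": 0},{"dx": 0,"dy": 0,"dz": -12,"turn": 0,"claw": 0},{"dx": 0,"dy": 0,"dz": -8,"turn": 0,"claw": 0},{"dx": 0,"dy": 0,"dz": -4,"turn": 0,"claw": 0},{"dx": 0,"dy": 0,"dz": 0,"turn": 0,"claw": 0}]' --newtons 120

```text
clock: 23.28
ee_pos: [0.6513, -0.0457, 0.2385]
orientation: [-3.138, 0.134, -0.003]
contact_force: [-0.3, 0.0, -1.1]
finger_gap: 0.0223
finger_force: 117.8
```

Call:
servo_tool --targets '[{"dx": -3,"dy": -1,"dz": -8,"turn": 0,"claw": 0},{"dx": -6,"dy": -2,"dz": -14,"turn": 0,"claw": 0},{"dx": -8,"dy": -3,"dz": -20,"turn": 0,"claw": 0},{"dx": -8,"dy": -3,"dz": -22,"turn": 0,"claw": 0},{"dx": -8,"dy": -3,"dz": -22,"turn": 0,"claw": 0},{"dx": -8,"dy": -3,"dz": -22,"turn": 0,"claw": 0},{"dx": -8,"dy": -3,"dz": -22,"turn": 0,"claw": 0},{"dx": -8,"dy": -3,"dz": -20,"turn": 0,"claw": 0},{"dx": -8,"dy": -2,"dz": -16,"turn": 0,"claw": 0},{"dx": -5,"dy": -1.5,"dz": -10,"turn": 0,"claw": 0},{"dx": -3,"dy": -0.5,"dz": -5,"turn": 0,"claw": 0},{"dx": 0,"dy": 0,"dz": 0,"turn": 0,"claw": 0}]' --newtons 120

```text
clock: 24.28
ee_pos: [0.58, -0.0145, 0.4187]
orientation: [-3.138, 0.133, -0.001]
contact_force: [0.3, 0.4, -1.9]
finger_gap: 0.0226
finger_force: 118.0
```

```bash
cat >> tilt.py <<'E'
def masks(tag):
    for n,r in(("scene",(150,60,330,300)),("top",(200,120,320,260))):
        im=arm.camera(n)[:,:,::-1].copy();cv2.imwrite(f"pics/{tag}_{n}.png",im)
        for c,lo,hi in(("red",(0,195,100),(6,255,255)),("steel",(0,0,120),(180,60,255))):
            for b in blobs(im,lo,hi,r,8)[:4]:print(n,c,b[0],b[1].round(1),np.round(b[2][0],1),np.round(b[2][1],1),round(b[2][2],1),b[3].min(0),b[3].max(0))
E
python3 - <<'E'
from tilt import *
masks("f1");delta([.58,-.0145,.42])
o=arm.get_obs();g=np.array(o["ee_pos"])-[0,0,.1585];print("grip",o["finger_force"])
for e in(-10,-5,0,5,10,20):
    u=np.array([np.cos(np.radians(e))*.996,-.085*np.cos(np.radians(e)),np.sin(np.radians(e))])
    print(e,[proj("scene",g+u*d).round(1).tolist() for d in(.06,-.04,-.19)],[proj("top",g+u*d).round(1).tolist() for d in(.06,-.04,-.19)])
E
```

```text
scene red 327 [312.6 228.6] [312.5 228.5] [19. 21.] 90.0 [302. 219.] [323. 238.]
scene steel 372 [277.  244.7] [277. 245.] [20. 22.] 90.0 [266. 235.] [288. 255.]
scene steel 346 [237.7 278.3] [237.6 277. ] [22.9 20.7] 74.7 [228. 264.] [248. 289.]
scene steel 266 [310.6 151.8] [306.8 149.4] [38.3 18.6] 52.8 [301. 129.] [323. 165.]
scene steel 88 [152.3  68.8] [153.5  68. ] [ 7. 16.] 0.0 [150.  60.] [157.  76.]
top red 287 [215.  145.9] [215. 146.] [18. 18.] 90.0 [206. 137.] [224. 155.]
top steel 103 [291.  136.6] [291.  134.5] [15. 10.] 90.0 [286. 127.] [296. 142.]
clock 24.38 tcp [ 0.5802 -0.0144  0.4173] xhead -4.9 j7 -1.51 | turn 0.000  (alt 0.000) shift mm [-0.2  0.1 -2.7] gap 0.0228 F [-0.3 -0.6 -1.7]
grip 118.0310417781584
-10 [[252.6, 186.0], [239.7, 154.1], [222.4, 111.3]] [[259.4, 160.3], [256.6, 192.5], [252.0, 244.4]]
-5 [[252.7, 184.9], [239.7, 154.9], [222.6, 115.4]] [[259.5, 159.6], [256.6, 192.9], [251.9, 245.5]]
0 [[252.7, 183.7], [239.7, 155.8], [222.9, 119.8]] [[259.5, 159.1], [256.6, 193.1], [252.0, 246.1]]
5 [[252.7, 182.3], [239.8, 156.8], [223.4, 124.3]] [[259.5, 158.7], [256.5, 193.3], [252.0, 246.2]]
10 [[252.6, 180.7], [239.9, 157.8], [224.0, 129.0]] [[259.5, 158.5], [256.6, 193.4], [252.1, 245.7]]
20 [[252.2, 177.3], [240.2, 160.0], [225.6, 138.9]] [[259.5, 158.5], [256.6, 193.2], [252.4, 243.4]]
```

I can't see the mandrel side-on here. I'll turn it across the scene camera's view so I can measure how level it is, keeping its balance point over the pad's middle.

Call:
servo_tool --targets '[{"dx": 0,"dy": 0,"dz": 0,"turn": -0.06,"claw": 0},{"dx": 0,"dy": 0,"dz": 0,"turn": -0.12,"claw": 0},{"dx": 0,"dy": 0,"dz": 0,"turn": -0.12,"claw": 0},{"dx": 0,"dy": 0,"dz": 0,"turn": -0.12,"claw": 0},{"dx": 0,"dy": 0,"dz": 0,"turn": -0.12,"claw": 0},{"dx": 0,"dy": 0,"dz": 0,"turn": -0.12,"claw": 0},{"dx": 0,"dy": 0,"dz": 0,"turn": -0.12,"claw": 0},{"dx": 0,"dy": 0,"dz": 0,"turn": -0.12,"claw": 0},{"dx": 0,"dy": 0,"dz": 0,"turn": -0.12,"claw": 0},{"dx": 0,"dy": 0,"dz": 0,"turn": -0.12,"claw": 0},{"dx": 0,"dy": 0,"dz": 0,"turn": -0.08,"claw": 0},{"dx": 3.5,"dy": -5,"dz": 0,"turn": 0,"claw": 0}]' --newtons 120

```text
clock: 25.38
ee_pos: [0.5774, -0.0104, 0.4167]
orientation: [2.648, 1.69, -0.003]
contact_force: [0.2, 0.6, -2.6]
finger_gap: 0.0223
finger_force: 118.0
```

Call:
servo_tool --targets '[{"dx": 6,"dy": -8,"dz": 0,"turn": 0,"claw": 0},{"dx": 6,"dy": -9,"dz": 0,"turn": 0,"claw": 0},{"dx": 6,"dy": -9,"dz": 0,"turn": 0,"claw": 0},{"dx": 4,"dy": -5,"dz": 0,"turn": 0,"claw": 0},{"dx": 2,"dy": -3,"dz": 0,"turn": 0,"claw": 0},{"dx": 0,"dy": 0,"dz": 0,"turn": 0,"claw": 0},{"dx": 0,"dy": 0,"dz": 0,"turn": 0,"claw": 0}]' --newtons 120

```text
clock: 25.97
ee_pos: [0.5566, 0.0269, 0.418]
orientation: [2.65, 1.688, -0.0]
contact_force: [0.2, 0.1, -1.9]
finger_gap: 0.0222
finger_force: 118.0
```

Run:
```python
from tilt import *
masks("f2");delta([.556,.027,.42])
o=arm.get_obs();g=np.array(o["ee_pos"])-[0,0,.1600];h=np.radians(65)
for e in(-10,-5,0,5,10,20):
    c=np.cos(np.radians(e));u=np.array([c*np.cos(h),c*np.sin(h),np.sin(np.radians(e))])
    print(e,[proj("scene",g+u*d).round(1).tolist() for d in(.06,-.04,-.19)])
```

```text
scene red 316 [312.6 228.7] [312.5 228.5] [19. 21.] 90.0 [302. 219.] [323. 238.]
scene red 124 [268.5 154.9] [268.  154.5] [ 9. 14.] 90.0 [261. 150.] [275. 159.]
scene red 77 [244.4 155.8] [244. 156.] [ 8. 12.] 90.0 [238. 152.] [250. 160.]
scene steel 370 [277.  244.7] [277.2 244.8] [21.2 20.5] 45.0 [266. 235.] [288. 255.]
scene steel 342 [210.8 158. ] [209.5 158.1] [ 6.6 55.2] 87.0 [182. 154.] [237. 162.]
scene steel 339 [237.7 278.3] [237.8 277.4] [21.7 21.2] 68.2 [228. 264.] [248. 288.]
scene steel 262 [310.5 151.8] [306.6 149.6] [38.  18.6] 51.6 [301. 129.] [323. 165.]
top red 103 [209.7 145.6] [209.2 145.3] [ 6.8 17.2] 4.4 [206. 137.] [213. 154.]
top steel 232 [283.9 206.4] [284.  206.5] [47.   5.1] 25.8 [263. 195.] [305. 218.]
top steel 136 [289.3 136.1] [289.  134.5] [15. 14.] 90.0 [282. 127.] [296. 142.]
clock 26.07 tcp [0.5567 0.0264 0.418 ] xhead 65.0 j7 -0.46 | turn 0.000  (alt 0.000) shift mm [ 0.3 -0.9 -2. ] gap 0.0224 F [ 0.2 -0.1 -2.2]
-10 [[277.4, 158.4], [240.2, 153.9], [182.1, 146.9]]
-5 [[277.8, 157.0], [240.0, 154.8], [182.3, 151.4]]
0 [[278.0, 155.7], [240.0, 155.7], [183.1, 155.8]]
5 [[278.0, 154.3], [240.1, 156.6], [184.4, 160.0]]
10 [[277.8, 152.9], [240.3, 157.5], [186.1, 164.1]]
20 [[277.0, 150.2], [241.1, 159.2], [191.0, 171.8]]
```

Seen side-on, the mandrel runs from (268.5,154.9) to (210.8,158), about 4° tip-down. I'll level it more by resting the tip gently on the fixed tube's upper rim while lowering the hand.

Call:
servo_tool --targets '[{"dx": -6,"dy": 7,"dz": 0,"turn": 0,"claw": 0},{"dx": -14,"dy": 17,"dz": 5,"turn": 0,"claw": 0},{"dx": -16,"dy": 19,"dz": 12,"turn": 0,"claw": 0},{"dx": -14,"dy": 17,"dz": 20,"turn": 0,"claw": 0},{"dx": -9,"dy": 10,"dz": 24,"turn": 0,"claw": 0},{"dx": -3,"dy": 4,"dz": 20,"turn": 0,"claw": 0},{"dx": 0,"dy": 0,"dz": 14,"turn": 0,"claw": 0},{"dx": 0,"dy": 0,"dz": 8,"turn": 0,"claw": 0},{"dx": 0,"dy": 0,"dz": 5,"turn": 0,"claw": 0},{"dx": 0,"dy": 0,"dz": 0,"turn": 0,"claw": 0},{"dx": 0,"dy": 0,"dz": 0,"turn": 0,"claw": 0}]' --newtons 80

```text
clock: 26.98
ee_pos: [0.5978, -0.0607, 0.3107]
orientation: [2.649, 1.688, 0.001]
contact_force: [0.2, 0.4, -2.2]
finger_gap: 0.0228
finger_force: 118.0
```

```bash
cat > lev.py <<'E'
from h import *
import sys
def lev(tag,hd=65):
    im=arm.camera("scene")[:,:,::-1].copy();cv2.imwrite(f"pics/{tag}.png",im)
    o=arm.get_obs();g=np.array(o["ee_pos"])-[0,0,.16];h=np.radians(hd)
    u=lambda e:np.array([np.cos(e)*np.cos(h),np.cos(e)*np.sin(h),np.sin(e)])
    a,t=proj("scene",g+u(0)*.09),proj("scene",g-u(0)*.22);lo=np.minimum(a,t)-25;hi=np.maximum(a,t)+25
    roi=(int(lo[0]),int(lo[1]),int(hi[0]),int(hi[1]));d0=t-a;c=[]
    for n,k in(("red",((0,195,90),(6,255,255))),("steel",((0,0,110),(180,60,255)))):
        for b in blobs(im,*k,roi,40)[:3]:
            off=abs(np.cross(d0,b[1]-a))/np.linalg.norm(d0);print(n,b[0],b[1].round(1),np.round(b[2][1],1),round(b[2][2],1),"off %.1f"%off)
            if off<10:c.append(b[1])
    c=np.array(sorted(c,key=lambda p:p[0]));s=np.polyfit(c[:,0],c[:,1],1)[0]
    E=np.radians(np.arange(-20,21,.5));sl=[(lambda p,q:(p[1]-q[1])/(p[0]-q[0]))(proj("scene",g+u(e)*.05),proj("scene",g-u(e)*.11)) for e in E]
    print("slope",s,"elev of butt deg",np.degrees(E[np.argmin(np.abs(np.array(sl)-s))]),"tcp",np.round(o["ee_pos"],4),"F",np.round(o["contact_force"],1),"clock",o["clock"])
E
python3 - <<'E'
from lev import *
lev("g1");delta([.598,-.0616,.275])
E
```

```text
steel 320 [189.5 204.5] [ 8.1 52.3] 86.2 off 2.2
steel 59 [229.8 198.8] [12.  7.] 90.0 off 3.4
slope -0.14076928947569256 elev of butt deg 13.5 tcp [ 0.5979 -0.0606  0.311 ] F [ 0.2  0.1 -3. ] clock 27.0333
clock 27.03 tcp [ 0.5979 -0.0606  0.311 ] xhead 65.0 j7 -0.18 | turn 0.000  (alt 0.000) shift mm [-0.8  0.5 36. ] gap 0.0222 F [ 0.2  0.1 -3. ]
```

```bash
cat > lev.py <<'E'
from h import *
def lev(im,P,hd=65):
    g=np.array(P)-[0,0,.16];h=np.radians(hd);u=lambda e:np.array([np.cos(e)*np.cos(h),np.cos(e)*np.sin(h),np.sin(e)])
    m=proj("scene",g-u(0)*.11);roi=(int(m[0]-45),int(m[1]-25),int(m[0]+40),int(m[1]+25))
    b=max((b for b in blobs(im,(0,0,110),(180,60,255),roi,40)),key=lambda b:b[0]);p=b[3]
    xs=np.unique(p[:,0])[4:-6];c=[np.mean(p[p[:,0]==x,1]) for x in xs];s=np.polyfit(xs,c,1)[0]
    E=np.radians(np.arange(-20,21,.25));sl=np.array([(lambda a,q:(a[1]-q[1])/(a[0]-q[0]))(proj("scene",g-u(e)*.05),proj("scene",g-u(e)*.17)) for e in E])
    print(b[0],b[1].round(1),"x",xs[0],xs[-1],"slope %.3f elev of butt %.1f deg"%(s,np.degrees(E[np.argmin(abs(sl-s))])))
E
python3 - <<'E'
from lev import *
lev(cv2.imread("pics/f2_scene.png"),[.5567,.0264,.418]);lev(cv2.imread("pics/g1.png"),[.5979,-.0606,.311])
E
```

```text
342 [210.8 158. ] x 186.0 231.0 slope -0.049 elev of butt 4.0 deg
320 [189.5 204.5] x 167.0 209.0 slope -0.066 elev of butt 6.2 deg
```

Call:
servo_tool --targets '[{"dx": 0,"dy": 0,"dz": 4,"turn": 0,"claw": 0},{"dx": 0,"dy": 0,"dz": 4,"turn": 0,"claw": 0},{"dx": 0,"dy": 0,"dz": 4,"turn": 0,"claw": 0},{"dx": 0,"dy": 0,"dz": 4,"turn": 0,"claw": 0},{"dx": 0,"dy": 0,"dz": 2,"turn": 0,"claw": 0},{"dx": 0,"dy": 0,"dz": 0,"turn": 0,"claw": 0},{"dx": 0,"dy": 0,"dz": 0,"turn": 0,"claw": 0}]' --newtons 80

```text
clock: 27.62
ee_pos: [0.5975, -0.0606, 0.292]
orientation: [-2.649, -1.688, 0.0]
contact_force: [0.5, 0.6, -1.1]
finger_gap: 0.0223
finger_force: 118.2
```

Call:
servo_tool --targets '[{"dx": 0,"dy": 0,"dz": 3,"turn": 0,"claw": 0},{"dx": 0,"dy": 0,"dz": 3,"turn": 0,"claw": 0},{"dx": 0,"dy": 0,"dz": 2,"turn": 0,"claw": 0},{"dx": 0,"dy": 0,"dz": 0,"turn": 0,"claw": 0}]' --newtons 60

```text
clock: 27.95
ee_pos: [0.5977, -0.0603, 0.2839]
orientation: [2.649, 1.689, 0.0]
contact_force: [0.7, 2.8, 3.1]
finger_gap: 0.0225
finger_force: 118.6
```

Run:
```python
from lev import *
im=arm.camera("scene")[:,:,::-1].copy();cv2.imwrite("pics/g2.png",im);o=arm.get_obs();lev(im,o["ee_pos"]);print(o["ee_pos"],o["contact_force"])
```

```text
349 [188.6 209.1] x 168.0 210.0 slope -0.052 elev of butt 5.0 deg
[ 0.59771646 -0.06032406  0.28412637] [1.22555846 3.74032267 2.83784007]
```

Call:
servo_tool --targets '[{"dx": 0,"dy": 0,"dz": 3,"turn": 0,"claw": 0},{"dx": 0,"dy": 0,"dz": 3,"turn": 0,"claw": 0},{"dx": 0,"dy": 0,"dz": 3,"turn": 0,"claw": 0},{"dx": 0,"dy": 0,"dz": 2,"turn": 0,"claw": 0},{"dx": 0,"dy": 0,"dz": 0,"turn": 0,"claw": 0}]' --newtons 60

```text
clock: 28.42
ee_pos: [0.5973, -0.0606, 0.2724]
orientation: [-2.649, -1.688, 0.001]
contact_force: [1.0, 2.3, 3.1]
finger_gap: 0.0224
finger_force: 118.5
```

Run:
```python
from lev import *
im=arm.camera("scene")[:,:,::-1].copy();cv2.imwrite("pics/g3.png",im);o=arm.get_obs();lev(im,o["ee_pos"]);print(o["ee_pos"],o["contact_force"])
```

```text
333 [188.9 209.8] x 167.0 210.0 slope -0.032 elev of butt 3.0 deg
[ 0.59734861 -0.06066584  0.27265169] [1.6318448  2.14571011 2.18775161]
```

Call:
servo_tool --targets '[{"dx": 0,"dy": 0,"dz": 3,"turn": 0,"claw": 0},{"dx": 0,"dy": 0,"dz": 3,"turn": 0,"claw": 0},{"dx": 0,"dy": 0,"dz": 3,"turn": 0,"claw": 0},{"dx": 0,"dy": 0,"dz": 3,"turn": 0,"claw": 0},{"dx": 0,"dy": 0,"dz": 0,"turn": 0,"claw": 0}]' --newtons 60

```text
clock: 28.88
ee_pos: [0.5973, -0.061, 0.2604]
orientation: [2.649, 1.688, -0.001]
contact_force: [1.2, -1.2, 2.8]
finger_gap: 0.0224
finger_force: 118.9
```

Run:
```python
from lev import *
im=arm.camera("scene")[:,:,::-1].copy();cv2.imwrite("pics/g4.png",im);o=arm.get_obs();lev(im,o["ee_pos"]);print(o["ee_pos"],o["contact_force"])
```

```text
335 [188.8 210.7] x 167.0 210.0 slope 0.020 elev of butt -2.2 deg
[ 0.59738724 -0.06103863  0.2607018 ] [ 2.29342244 -0.62073174  3.36025313]
```

Call:
servo_tool --targets '[{"dx": 0,"dy": 0,"dz": -2,"turn": 0,"claw": 0},{"dx": 0,"dy": 0,"dz": -5,"turn": 0,"claw": 0},{"dx": 0,"dy": 0,"dz": -9,"turn": 0,"claw": 0},{"dx": 0,"dy": 0,"dz": -12,"turn": 0,"claw": 0},{"dx": 2,"dy": -3,"dz": -15,"turn": 0,"claw": 0},{"dx": 5,"dy": -6,"dz": -16,"turn": 0,"claw": 0},{"dx": 8,"dy": -9,"dz": -16,"turn": 0,"claw": 0},{"dx": 9,"dy": -11,"dz": -16,"turn": 0,"claw": 0},{"dx": 9,"dy": -11,"dz": -16,"turn": 0,"claw": 0},{"dx": 9,"dy": -11,"dz": -15,"turn": 0,"claw": 0},{"dx": 8,"dy": -10,"dz": -12,"turn": 0,"claw": 0},{"dx": 6,"dy": -7,"dz": -9,"turn": 0,"claw": 0}]' --newtons 120

```text
clock: 29.93
ee_pos: [0.5588, 0.0197, 0.4061]
orientation: [-2.648, -1.688, -0.002]
contact_force: [1.2, 0.7, -2.6]
finger_gap: 0.0225
finger_force: 117.9
```

Call:
servo_tool --targets '[{"dx": 4,"dy": -4,"dz": -5,"turn": 0,"claw": 0},{"dx": 2,"dy": -2,"dz": -2,"turn": 0,"claw": 0},{"dx": 0,"dy": 0,"dz": 0,"turn": 0,"claw": 0},{"dx": 0,"dy": 0,"dz": 0,"turn": 0,"claw": 0},{"dx": 0,"dy": 0,"dz": 0,"turn": 0,"claw": 0},{"dx": 0,"dy": 0,"dz": 0,"turn": 0,"claw": 0}]' --newtons 120

```text
clock: 30.43
ee_pos: [0.5566, 0.0262, 0.4104]
orientation: [2.65, 1.687, -0.002]
contact_force: [0.0, 0.1, -2.2]
finger_gap: 0.0222
finger_force: 117.9
```

Run:
```python
from lev import *
for k in range(2):
    im=arm.camera("scene")[:,:,::-1].copy();cv2.imwrite(f"pics/g5{k}.png",im);o=arm.get_obs();lev(im,o["ee_pos"])
T=arm.camera("top")[:,:,::-1].copy();cv2.imwrite("pics/g5t.png",T)
delta([.556,.027,.41]);print(o["finger_force"],np.abs(o["qd"]).max())
# two-view check: ends of steel, pad/pot positions against the start
for b in blobs(T,(0,0,120),(180,60,255),(230,180,320,240),40)[:2]:
    q=cv2.boxPoints(b[2]);print("top steel",b[0],b[1],q.round(1).tolist())
for n,a,r in(("scene",im,(295,125,330,185)),("scene",im,(195,175,290,250))):print([ (b[0],b[1].round(1).tolist()) for b in blobs(a,(0,0,90),(180,70,255),r,30)[:2]])
s0=cv2.imread("pics/scene0.png")
for nm,r in(("pots",(285,130,350,205)),("left of bench",(45,200,125,290)),("flask/dish/jar",(220,215,330,300)),("brush/box",(325,120,390,200))):
    x0,y0,x1,y1=r;d=cv2.absdiff(s0[y0:y1,x0:x1],im[y0:y1,x0:x1]).max(2);print(nm,"changed px",int((d>70).sum()))
```

```text
350 [209.3 156.2] x 184.0 230.0 slope 0.043 elev of butt -3.7 deg
349 [209.1 156.2] x 184.0 230.0 slope 0.040 elev of butt -3.5 deg
clock 30.58 tcp [0.5566 0.0265 0.4107] xhead 65.0 j7 -0.46 | turn 0.000  (alt 0.000) shift mm [ 0.2 -0.8  0.7] gap 0.0228 F [ 0.4 -0.3 -2.2]
117.89351731538773 0.004637330339842655
top steel 244 [284.51229508 205.83196721] [[261.5, 198.39999389648438], [263.6000061035156, 193.6999969482422], [307.70001220703125, 213.3000030517578], [305.6000061035156, 218.10000610351562]]
[(525, [310.6, 159.9])]
[(297, [276.8, 242.7])]
pots changed px 100
left of bench changed px 0
flask/dish/jar changed px 21
brush/box changed px 0
```

Run:
```python
from lev import *
def line(im,roi,n,ax):
    b=max(blobs(im,(0,0,115),(180,60,255),roi,40),key=lambda b:b[0]);p=b[3];k=np.unique(p[:,0])[6:-8]
    c=np.array([np.mean(p[p[:,0]==x,1]) for x in k]);f=np.polyfit(k,c,1);a,e=(k[0],np.polyval(f,k[0])),(k[-1],np.polyval(f,k[-1]))
    return np.cross(ray(n,a)[1],ray(n,e)[1]),b[1]
for s,t in(("f2_scene","f2_top"),("g51","g5t")):
    S=cv2.imread(f"pics/{s}.png");T=cv2.imread(f"pics/{t}.png")
    n1,c1=line(S,(170,140,245,175),"scene",0);n2,c2=line(T,(250,185,320,230),"top",0)
    d=np.cross(n1,n2);d/=np.linalg.norm(d);d*=np.sign(d[1]);P,g=tri(c1,c2)
    print(s,"elev of butt",np.degrees(np.arcsin(d[2])).round(2),"head",np.degrees(np.arctan2(d[1],d[0])).round(1),"steel centre",P.round(4),"gap",round(g,4))
```

```text
f2_scene elev of butt 4.8 head 64.3 steel centre [ 0.5052 -0.0845  0.2488] gap 0.0089
g51 elev of butt -3.43 head 64.9 steel centre [ 0.5052 -0.0869  0.2573] gap 0.0062
```

The two views agree that the mandrel is level to about 3.5°. It is roughly 25 cm above the pad's middle and still, and nothing else on the bench has moved.

```bash
python3 -c "
from workcell import arm
print(arm.hand_in())"
```

```text
the job is handed in; nothing more can be done
None
```

The job is handed in at about 31 s: the file stands in the white pot, and the mandrel is held still about 25 cm above the pad's middle, level to within about 3.5° (tip slightly up).

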